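Pack away the biscuit gauges and the sample canister

TASK

The biscuit checks are finished: swing the red keeper open, clear of the cradle, lay the standing sample canister on its side in the cradle's two saddles, and press every gauge that is on the table fully home in the cutout of its own shape in the case, handle up. Finish with the keeper swung shut over the canister, and leave the jar and the bowl where they stand.

Things in the scene. Friction and masses are not known exactly. Their poses are not given: they have to be found in the camera images.
- case: flat fixed case, 259 x 188 mm, 30 high: aluminium rim and a rigid black insert of the same height with four shaped cutouts (yellow floor), each 16 deep with 1.5 mm play all round. Sprung rubber pads at both x ends of each cutout grip the gauge: laid in, it stays about 8 mm proud; a firm push of up to 20 N straight down sends it home. Origin at the centre of the underside, z up
- gauge_tee: blue gauge, T-shaped: one leg 30 wide and 30 long at mid-length, reaching to y = -45. 0.12 kg, 16 mm thick, base bar 90 (x) by 30 (y), white handle rib 50 (x) by 14 (y) on its middle, rib top 46 mm up. Origin on the underside, under the middle of bar and rib; z up. Absent on some starts
- cutout_tee (a point): middle of the base-bar part of the tee gauge's cutout, on its floor, 14 mm above the table; axes as the case's. Seated, the gauge's origin lies on this point and its x and y axes along the case's
- gauge_ell: red gauge, L-shaped: one leg 30 wide and 30 long at the -x end (x -45 to -15), reaching to y = -45. 0.12 kg, 16 mm thick, base bar 90 (x) by 30 (y), white handle rib 50 (x) by 14 (y) on its middle, rib top 46 mm up. Origin on the underside, under the middle of bar and rib; z up. Absent on some starts
- cutout_ell (a point): middle of the base-bar part of the ell gauge's cutout, on its floor, 14 mm above the table; axes as the case's. Seated, the gauge's origin lies on this point and its x and y axes along the case's
- gauge_fork: green gauge, U-shaped: two legs 26 wide and 30 long, one at each end (x -45 to -19 and 19 to 45), reaching to y = -45. 0.12 kg, 16 mm thick, base bar 90 (x) by 30 (y), white handle rib 50 (x) by 14 (y) on its middle, rib top 46 mm up. Origin on the underside, under the middle of bar and rib; z up. Absent on some starts
- cutout_fork (a point): middle of the base-bar part of the fork gauge's cutout, on its floor, 14 mm above the table; axes as the case's. Seated, the gauge's origin lies on this point and its x and y axes along the case's
- gauge_cross: orange gauge, plus-shaped: two legs 30 wide and 16 long at mid-length, reaching to y = -31 and y = +31 (the same when turned half round). 0.12 kg, 16 mm thick, base bar 90 (x) by 30 (y), white handle rib 50 (x) by 14 (y) on its middle, rib top 46 mm up. Origin on the underside, under the middle of bar and rib; z up. Absent on some starts
- cutout_cross (a point): middle of the base-bar part of the cross gauge's cutout, on its floor, 14 mm above the table; axes as the case's. Seated, the gauge's origin lies on this point and its x and y axes along the case's (or half a turn round)
- canister: capped metal sample canister with a yellow band, diameter 44, 110 long, 0.22 kg, standing upright at the start; origin at the centre of its foot, z along it towards the cap
- canister_mid (a point): middle of the canister, 55 mm from either end on its axis
- cradle: fixed white cradle, base 140 (x) by 76 (y), 10 high, with two blue V saddles at x = -49 and +49 mm, each 22 long, tops 43 mm up; between them 76 mm free for fingers down to the base. A post for the keeper stands at x = -49, y = -48 mm, up to 76 mm. Origin at the centre of the underside; a canister lies in it along x
- cradle_seat (a point): where the middle of the lying canister comes to rest, 46 mm above the table; axes as the cradle's
- keeper (a joint): red keeper arm, 16 wide and 8 thick, underside 76 mm above the table, on an upright pivot; angle in rad, 0 = closed, across the saddle at the cradle's -x end (points along cradle +y, stop), growing anticlockwise from above to 1.57 = open, pointing along cradle -x, stop at 1.75. Stays where it is left; about 1 N at the knob moves it
- keeper_knob (a point): black upright knob on the keeper's free end, 16 diameter, 32 tall; the point is on its axis at mid-height, 100 mm above the table, 96 mm from the pivot
- keeper_pivot (a point): the keeper's pivot axis, 80 mm above the table
- jar: amber jar, 60 diameter, 70 high; leave alone
- bowl: white bowl, 100 across, 40 high; leave alone
There are look-alikes about, which are no part of the job. Several things look just like the canister: the one meant starts farthest to the robot's right.

How it is judged (in metres and radians):
On the way, in this order (a step that is already met when the one before it is completed fails the run):
1. the keeper is swung open, clear of the cradle (past 1.1 rad) (value of joint keeper above 1.1 rad), for 0.2 s.
2. the canister lies in the cradle, in both saddles, let go (horizontal distance between canister_mid and cradle_seat below 0.02 m and angle between the z axis of canister and the x axis of cradle, either way round below 0.12 rad and z of canister_mid in the frame of cradle_seat between -0.006 and 0.006 m and contact force between canister and the fingers below 0.2 N), for 0.3 s.
At the end, for the whole second after the job is handed in: every gauge present lies in its own cutout within 4 mm, its underside within 3.5 mm of the floor, level and still; the canister lies along the cradle within 0.12 rad, its middle within 20 mm of the seat and at seat height within 6 mm; the keeper is within 0.15 rad of closed (horizontal distance between canister_mid and cradle_seat below 0.02 m and angle between the z axis of canister and the x axis of cradle, either way round below 0.12 rad and z of canister_mid in the frame of cradle_seat between -0.006 and 0.006 m and horizontal distance between gauge_tee and cutout_tee below 0.004 m and z of gauge_tee in the frame of cutout_tee below 0.0035 m and angle between each of gauge_tee, gauge_ell, gauge_fork, gauge_cross's own z axis and vertical below 0.08 rad and linear speed of each of gauge_tee, gauge_ell, gauge_fork, gauge_cross, canister below 0.02 m/s and horizontal distance between gauge_ell and cutout_ell below 0.004 m and z of gauge_ell in the frame of cutout_ell below 0.0035 m and horizontal distance between gauge_fork and cutout_fork below 0.004 m and z of gauge_fork in the frame of cutout_fork below 0.0035 m and horizontal distance between gauge_cross and cutout_cross below 0.004 m and z of gauge_cross in the frame of cutout_cross below 0.0035 m and value of joint keeper below 0.15 rad); the robot touches nothing.
It fails at once if the jar or the bowl is pushed more than 4 cm (distance of any of jar, bowl from where it was at the start of the episode above 0.04 m).
Of gauge_tee, gauge_ell, gauge_fork, gauge_cross only 2 to 4 are there at a start; the rules pass over those that are not, and their reading is None.
At some moment in a run one of gauge_tee, gauge_ell, gauge_fork, gauge_cross may be knocked a few centimetres aside while the robot is not near it.
It also fails if it takes over 210 s, if anything falls off the work surface, if the arm or the gripper's body presses on something with over 40 N, if the wrist force passes 120 N, or if a joint passes its speed limit or range.

ROBOT

A 6-joint arm with a two-finger parallel gripper is mounted at the origin on the work surface. World frame = base frame: x ahead of the robot, y to its left, z up, the work surface at z = 0. Lengths are in mm, angles in rad, forces in N, time in s.
With the tool pointing down it reaches from about 350 to 775 mm from the base axis. Payload 7.3 kg.
Tool frame: the origin (TCP) lies on the centre line of the jaws, within the pads' length; the fingertips stand 22 mm ahead of it and the grasp point (between the pads) lies 3 mm ahead of it; z points along the fingers, y is the direction in which the jaws open and shut (so a half turn about z gives the same grasp; the last joint's range is limited). The gripper opens to 92 mm and grips with 3 to 60 N. Pads are 19 mm wide; open, the fingers measure 130 mm over their backs; the gripper's body (75 mm by 190 mm) begins 47 mm behind the grasp point.
Start: joints at [1.009, 0.342, 1.524, -0, 1.275, -0.146], TCP at [212.046, 480.291, 248.741] pointing down, gripper open.
Joint ranges: [-2.53, 2.53], [-0.77, 2.02], [0.04, 2.7], [-1, 4.14], [0.28, 2.66], [-3.11, 3.11]. Speed limits (rad/s): [2.57, 2.57, 3.14, 3.14, 3.14, 3.14].

INTERFACE

Orientations are given as [roll, pitch, yaw] about the fixed x, y, z axes, in that order (R = Rz(yaw) Ry(pitch) Rx(roll)).
In Python, from plant import get_obs, capture, close_job gives the robot as it stands.
- The arm moves only by the tool carry_out, never from a script. Its arguments are lists of equal length, an entry for each row: "xyz": the shift along the tool's x, y, z scaled (see below), a list of three; "dr": the turn, a rotation vector about the tool's x, y, z scaled (see below), a list of three. A call has 1 to 8 rows; each row shifts and turns the commanded pose from where the row before left it, along the tool's axes as they then stand; what a row does not reach is not made up. The controller multiplies each number of a shift by 0.06 m and each number of a turn by 8 degrees. A row lasts 1/8 s, in which the tool goes at most 62.5 mm and 10.7 degrees, less where a joint would pass 70% of its speed; a pose out of reach is approached as far as the arm can. A call with a number of a shift or a turn outside -1 to 1 is refused whole. A call with a gripper value outside its range is refused whole. "gripper" is the gripper's target within -1 to 1 (fully open at 1, half-way at 0, shut at -1), set as the call begins (left out, the last holds). The fingers move at their own pace and stop on an object; the grip force is fixed at half the most. Time passes only in rows, so rows that do not move let the fingers close. It gives the time, the measured TCP pose, the force and the opening at its end, in the units of the state.
- get_obs(): the state, without advancing time (a new reading comes with each control period).
- capture(name): name is "scene" or "top"; returns a dict with "image" (400x640x3 uint8, blue, green, red), "fx", "fy", "cx", "cy" (pixels), "pose" (4x4, takes a point from camera to world coordinates). Camera axes: x right, y up, looking along -z (the intrinsics and any distortion apply to the point x, -y, -z); pixel columns grow to the right and rows downward; lengths in mm; the calibration is good to about 2 mm. A picture is of the moment at which its call begins. There is no depth.
- close_job(): hands the job in, once; it reports no verdict.
The state is a dict: "time": time; "joint_positions": joint angles; "dq": joint speeds; "tau": joint torques, N m; "tool_pos": TCP position; "tcp_rot": TCP orientation; "contact_force": force on the tool from outside, world axes, zero at the start; "moment": the same for the moment, N m; "grip_width": finger opening in mm.
Only numpy, scipy, OpenCV 4.12 (cv2) and the standard library are available. Lean on these libraries where they do the work, as an engineer would, in place of code of your own. Each camera call takes 0.05 s, during which the arm holds its last target.

## Working session

There is one attempt and no reset: what is moved stays moved. The work goes in short steps, Python scripts to look and compute and a tool call to move; the robot and the scene stay as the last step left them, time stands still between calls to the robot, and variables do not carry over. Pictures are saved under pics/ and viewed, and the job is handed in when it is done.

Besides the shell and the picture viewer there is one more tool, called as name(argument=value, ...) on one line, values as JSON. carry_out: Moves the arm, as the interface text tells. Shifts and turns lie within -1 to 1; 1 stands for 0.06 m of shift or 8 degrees of turn. Its arguments: {"type":"object","properties":{"xyz":{"type":"array"},"dr":{"type":"array"},"gripper":{"type":"number"}},"required":["xyz","dr"]}

```bash
mkdir -p pics; ls; cat > h.py <<'E'
import numpy as np, cv2
from plant import get_obs, capture
def snap(n,tag):
    c=capture(n); cv2.imwrite(f'pics/{tag}.png',c['image']); np.savez(f'pics/{tag}.npz',**{k:np.array(v) for k,v in c.items()}); return c
E
python3 - <<'E'
from h import *
for n in('scene','top'):
    c=snap(n,n+'0'); print({k:v for k,v in c.items() if k!='image'})
print(get_obs())
E
```

```text
pics
{'fx': 431.2841171763901, 'fy': 431.2841171763901, 'cx': 319.78325576184096, 'cy': 203.96318154257494, 'pose': array([[-4.91666429e-01, -6.35248700e-01,  5.95586443e-01,
         1.16399045e+03],
       [ 8.70729210e-01, -3.51008784e-01,  3.44417591e-01,
         3.88693369e+02],
       [-9.73475432e-03,  6.87933080e-01,  7.25708834e-01,
         8.50249251e+02],
       [ 0.00000000e+00,  0.00000000e+00,  0.00000000e+00,
         1.00000000e+00]])}
{'fx': 470.27824895642726, 'fy': 470.27824895642726, 'cx': 325.72029385199414, 'cy': 201.13300949094864, 'pose': array([[-4.47892394e-02,  9.75895887e-01, -2.13591060e-01,
         2.33936812e+02],
       [-9.98994717e-01, -4.41526800e-02,  7.75217230e-03,
         4.80449947e+01],
       [-1.86530467e-03,  2.13723555e-01,  9.76892401e-01,
         1.40735223e+03],
       [ 0.00000000e+00,  0.00000000e+00,  0.00000000e+00,
         1.00000000e+00]])}
{'time': 0.1, 'joint_positions': array([ 1.00901943e+00,  3.42612199e-01,  1.52492031e+00, -3.48525833e-05,
        1.27541385e+00, -1.46006438e-01]), 'dq': array([-0.00043675, -0.00119129, -0.00370362,  0.00117649, -0.00279732,
       -0.0004054 ]), 'tau': array([ 2.02054965e-03, -4.32002950e+01, -2.44696480e+01,  7.20975478e-02,
        5.25530765e-02, -6.28480802e-05]), 'tool_pos': array([211.85394816, 479.98614289, 248.13606196]), 'tcp_rot': array([-3.14024850e+00, -1.63973217e-04,  2.72583225e+00]), 'contact_force': array([ 0.46926233, -0.15387325, -0.57609841]), 'moment': array([-0.00169843, -0.05447109, -0.01299137]), 'grip_width': 92.06926703547163}
```

View pics/top0.png

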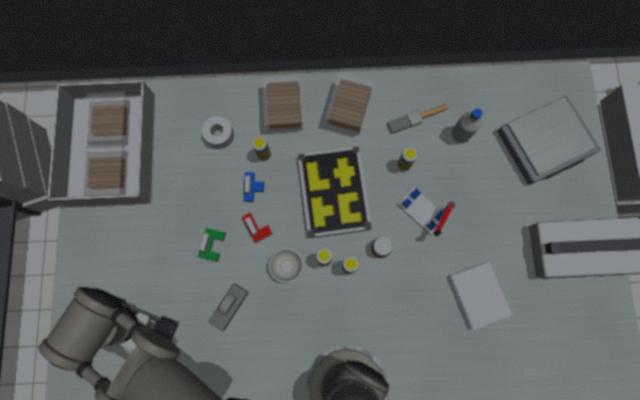

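View pics/scene0.png

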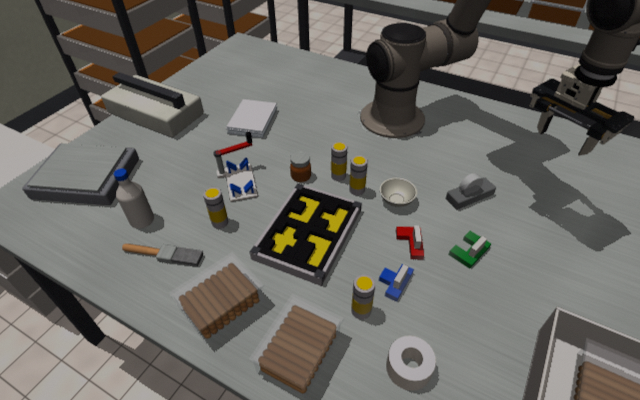

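The top view shows the case at (335,190), blue tee (252,186), red ell (257,228) and green fork (211,245). There is no orange cross. The cradle is at (425,210) with the red keeper. Canister look-alikes are at (261,148), (323,257), (350,265) and (407,158). The robot's right is −y, which is image right, so (407,158) fits the description. I'll confirm it in a crop.

```bash
python3 - <<'E'
import cv2,numpy as np
t=cv2.imread('pics/top0.png'); s=cv2.imread('pics/scene0.png')
a=cv2.resize(t[140:260,370:470],None,fx=4,fy=4,interpolation=cv2.INTER_CUBIC)
b=cv2.resize(s[120:240,170:270],None,fx=4,fy=4,interpolation=cv2.INTER_CUBIC)
cv2.imwrite('pics/cropA.png',np.hstack([a,b]))
a=cv2.resize(t[140:270,190:380],None,fx=4,fy=4,interpolation=cv2.INTER_CUBIC)
cv2.imwrite('pics/cropB.png',a)
E
```

```text
(no output)
```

View pics/cropA.png

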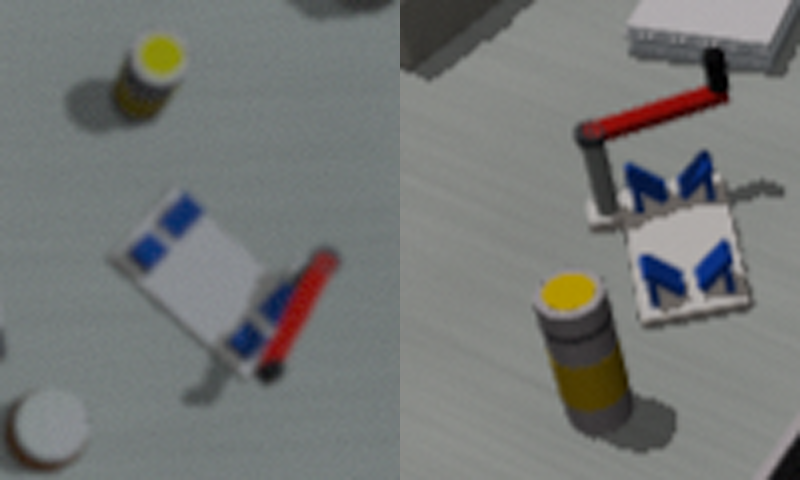

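View pics/cropB.png

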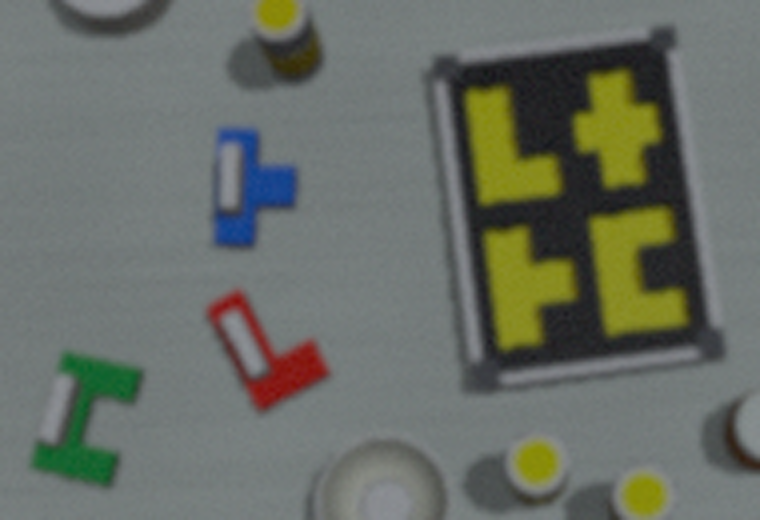

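The crop confirms it: (407,158) is a standing canister with a yellow lid and band, and it is the farthest right. The keeper runs from its pivot at (452,204) to the knob at (437,232) and is nearly closed. Next I'll measure from both views.

```bash
cat >> h.py <<'E'
def load(tag):
    z=np.load(f'pics/{tag}.npz'); return {k:z[k] for k in z.files}
def ray(c,uv):
    uv=np.atleast_2d(uv).astype(float)
    d=np.stack([(uv[:,0]-c['cx'])/c['fx'],-(uv[:,1]-c['cy'])/c['fy'],-np.ones(len(uv))],1)
    return c['pose'][:3,3],d@c['pose'][:3,:3].T
def onz(c,uv,z):
    o,d=ray(c,uv); t=(z-o[2])/d[:,2]; return o+d*t[:,None]
def proj(c,P):
    P=np.atleast_2d(P); q=(P-c['pose'][:3,3])@c['pose'][:3,:3]
    return np.stack([c['cx']+c['fx']*q[:,0]/-q[:,2],c['cy']-c['fy']*q[:,1]/-q[:,2]],1)
def tri(c1,u1,c2,u2):
    o1,d1=ray(c1,u1);o2,d2=ray(c2,u2);d1=d1[0]/np.linalg.norm(d1);d2=d2[0]/np.linalg.norm(d2)
    A=np.stack([d1,-d2],1);s=np.linalg.lstsq(A,o2-o1,rcond=None)[0]
    a=o1+s[0]*d1;b=o2+s[1]*d2; return (a+b)/2,np.linalg.norm(a-b)
K=8
def masks(im):
    f=im.astype(float);B,G,R=f[...,0],f[...,1],f[...,2]
    return dict(yellow=np.minimum(R,G)-B, red=R-np.maximum(G,B), green=G-np.maximum(R,B), blue=B-np.maximum(R,G),orange=np.minimum(R-G,G-B))
def blobs(im,col,thr,box=None,minA=8):
    """subpixel contours; returns list of (contour Nx2 px)"""
    m=masks(im)[col].astype(np.float32)
    x0,y0=0,0
    if box: x0,y0,x1,y1=box; m=m[y0:y1,x0:x1]
    M=cv2.resize(m,None,fx=K,fy=K,interpolation=cv2.INTER_CUBIC)
    cs,_=cv2.findContours((M>thr).astype(np.uint8),cv2.RETR_EXTERNAL,cv2.CHAIN_APPROX_NONE)
    out=[(c[:,0]+.5)/K-.5+[x0,y0] for c in cs if cv2.contourArea(c)>minA*K*K]
    return out
E
python3 - <<'E'
from h import *
for n in('top0','scene0'):
    c=load(n)
    for col in ('yellow','red','green','blue','orange'):
        m=masks(c['image'])[col]
        for b in blobs(c['image'],col,40):
            mo=cv2.moments(b.astype(np.float32)); ctr=np.array([mo['m10']/mo['m00'],mo['m01']/mo['m00']])
            pk=m[int(round(ctr[1])),int(round(ctr[0]))]
            print(n,col,ctr.round(1),'A',round(mo['m00']),'v',pk, m.max(),onz(c,ctr,0)[0].round(0))
E
```

```text
top0 yellow [350.6 263.5] A 96 v 128.0 134.0 [349. -29.   0.]
top0 yellow [323.8 255.2] A 96 v 126.0 134.0 [377.  50.   0.]
top0 yellow [320.4 211.1] A 454 v 104.0 134.0 [511.  55.   0.]
top0 yellow [348.  207.4] A 525 v 89.0 134.0 [519. -30.   0.]
top0 yellow [315.8 177.7] A 433 v 109.0 134.0 [617.  64.   0.]
top0 yellow [343.8 171.6] A 428 v 103.0 134.0 [633. -24.   0.]
top0 yellow [409.8 153.4] A 83 v 126.0 134.0 [ 683. -233.    0.]
top0 yellow [258.8 142.3] A 84 v 128.0 134.0 [741. 239.   0.]
top0 red [258. 229.] A 265 v 84.0 120.0 [465. 245.   0.]
top0 red [444.5 216.7] A 164 v 119.0 120.0 [ 477. -322.    0.]
top0 green [211.6 244.7] A 250 v 5.0 59.0 [423. 385.   0.]
top0 blue [430.3 224.5] A 15 v 53.0 76.0 [ 455. -276.    0.]
top0 blue [438.9 215.6] A 13 v 40.0 76.0 [ 481. -305.    0.]
top0 blue [406.9 202.2] A 34 v 63.0 76.0 [ 527. -211.    0.]
top0 blue [414.9 193.6] A 44 v 56.0 76.0 [ 553. -238.    0.]
top0 blue [253.  186.9] A 242 v 72.0 76.0 [597. 259.   0.]
top0 blue [476.9 112.9] A 73 v 72.0 76.0 [ 808. -458.    0.]
scene0 yellow [359.3 307.1] A 127 v 48.0 150.0 [698. 21
[... 1552 characters left out ...]
  0.]
scene0 green [472.2 236.4] A 85 v 55.0 66.0 [378. 378.   0.]
scene0 blue [409.7 270.8] A 30 v 74.0 93.0 [553. 278.   0.]
scene0 blue [390.5 281.3] A 298 v 75.0 93.0 [602. 250.   0.]
scene0 blue [234.8 187.8] A 55 v 60.0 93.0 [ 527. -256.   -0.]
scene0 blue [247.9 185.6] A 57 v 80.0 93.0 [ 502. -229.    0.]
scene0 blue [119.6 172.5] A 90 v 93.0 93.0 [ 640. -592.    0.]
scene0 blue [230.2 163.6] A 21 v 39.0 93.0 [ 451. -331.    0.]
scene0 blue [243.5 163.2] A 40 v 67.0 93.0 [ 430. -297.    0.]
scene0 orange [141.5 248. ] A 100 v 43.0 49.0 [ 812. -329.   -0.]
scene0 orange [86.5 67.2] A 11 v 45.0 49.0 [  265. -1180.     0.]
scene0 orange [67.9 31.4] A 10 v 46.0 49.0 [   89. -1510.     0.]
```

```bash
python3 - <<'E'
from h import *
T=load('top0');S=load('scene0')
print('canister lid',tri(T,[409.8,153.4],S,[211.7,192.5]))
print('can others',tri(T,[258.8,142.3],S,[364.1,282.7]),tri(T,[350.6,263.5],S,[338.9,145.9]),tri(T,[323.8,255.2],S,[358.9,159.9]))
# crop views for knob/pivot
t=T['image'];s=S['image']
a=cv2.resize(t[190:245,395:465],None,fx=8,fy=8,interpolation=cv2.INTER_NEAREST)
b=cv2.resize(s[125:205,205:265],None,fx=7,fy=7,interpolation=cv2.INTER_NEAREST)
cv2.imwrite('pics/kT.png',a);cv2.imwrite('pics/kS.png',b)
for c,box in((T,(430,195,460,240)),(S,(205,130,260,165))):
    b=max(blobs(c['image'],'red',50,box),key=len)
    r=cv2.minAreaRect(b.astype(np.float32));print(r, cv2.boxPoints(r).round(1).tolist())
E
```

```text
canister lid (array([ 648.72174797, -212.30061829,  108.16644797]), np.float64(1.987261340338192))
can others (array([702.09086803, 223.4148021 , 108.18358709]), np.float64(1.917415224256573)) (array([340.12998282, -23.81473897, 108.02491036]), np.float64(2.3885972861865397)) (array([366.1276641 ,  48.88457132, 107.89878481]), np.float64(2.1088876128341925))
((444.13629150390625, 217.05014038085938), (5.8277997970581055, 30.786800384521484), 27.613027572631836) [[434.3999938964844, 229.3000030517578], [448.70001220703125, 202.10000610351562], [453.8999938964844, 204.8000030517578], [439.6000061035156, 232.0]]
((233.10745239257812, 147.55393981933594), (5.127257823944092, 36.321659088134766), 72.27676391601562) [[215.0, 150.60000610351562], [249.60000610351562, 139.60000610351562], [251.1999969482422, 144.5], [216.60000610351562, 155.5]]
```

View pics/kT.png

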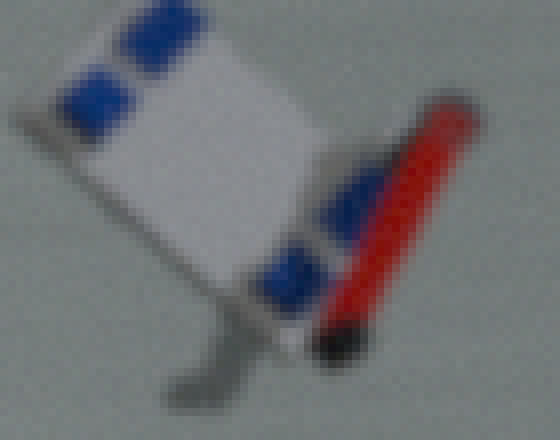

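View pics/kS.png

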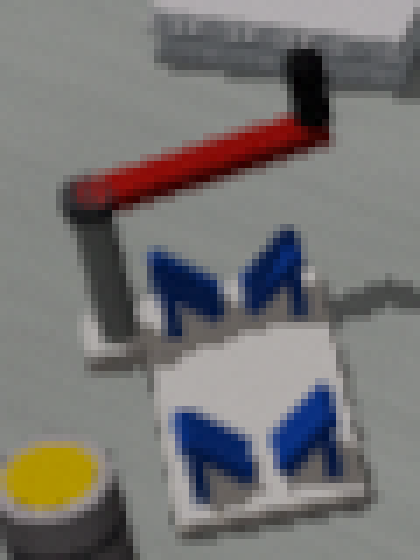

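```bash
python3 - <<'E'
from h import *
T=load('top0');S=load('scene0')
pv=tri(T,[451,204.9],S,[217.7,152.1]);print('pivot',pv)
kn=tri(T,[437.1,232.7],S,[248.1,133.3]);print('knob top',kn)
print('knobtop on z116',onz(T,[437.1,232.7],116),onz(S,[248.1,133.3],116))
print('pivot z86',onz(T,[451,204.9],86),onz(S,[217.7,152.1],86))
d=kn[0]-pv[0];print(np.linalg.norm(d[:2]),np.degrees(np.arctan2(d[1],d[0])))
# saddles: blue at ~z 40
pts=[onz(T,p,38)[0] for p in ([430.3,224.5],[438.9,215.6],[406.9,202.2],[414.9,193.6])]
print(np.round(pts))
print('jar top', onz(T,[382,246],70), 'bowl',onz(T,[285,266],40))
E
```

```text
pivot (array([ 496.71402426, -322.78617277,   80.86490531]), np.float64(0.5747150702625189))
knob top (array([ 415.20164569, -270.24120213,  109.97238486]), np.float64(5.503502706735568))
knobtop on z116 [[ 412.95768077 -266.28746656  116.        ]] [[ 421.84927102 -267.82125752  116.        ]]
pivot z86 [[ 495.53801176 -321.09312991   86.        ]] [[ 501.22765666 -318.35388557   86.        ]]
96.98062590041721 147.19313329921852
[[ 449. -268.   38.]
 [ 474. -295.   38.]
 [ 519. -204.   38.]
 [ 544. -230.   38.]]
jar top [[ 388.28503317 -116.98486298   70.        ]] bowl [[346.53740833 163.33320237  40.        ]]
```

carry_out(xyz=[[0,0,0],[0,0,0],[0,0,0],[0,0,0]], dr=[[0,0,-0.99],[0,0,-0.99],[0,0,-1],[0,0,0]], gripper=-0.2)

```text
time: 0.6
tool_pos: [211.9, 480.1, 248.4]
tcp_rot: [-3.141, -0.0, 3.141]
contact_force: [-0.0, -0.8, -0.2]
grip_width: 56.7
```

carry_out(xyz=[[-0.54,-0.75,0],[-0.54,-0.75,0],[-0.54,-0.75,0],[-0.54,-0.75,0],[-0.54,-0.75,0],[-0.54,-0.75,0],[-0.54,-0.75,0],[-0.54,-0.75,0]], dr=[[0,0,0],[0,0,0],[0,0,0],[0,0,0],[0,0,0],[0,0,0],[0,0,0],[0,0,0]])

```text
time: 1.6
tool_pos: [472.2, 118.7, 248.7]
tcp_rot: [3.141, 0.0, 3.138]
contact_force: [0.6, 0.6, -0.6]
grip_width: 36.5
```

carry_out(xyz=[[0.1,-0.8,0],[0.1,-0.8,0],[0.1,-0.8,0],[0.1,-0.8,0],[0.1,-0.8,0],[0.1,-0.8,0],[0.1,-0.8,0],[0.2,-0.87,0]], dr=[[0,0,0],[0,0,0],[0,0,0],[0,0,0],[0,0,0],[0,0,0],[0,0,0],[0,0,0]])

```text
time: 2.6
tool_pos: [417.2, -269.3, 248.6]
tcp_rot: [3.141, 0.0, 3.139]
contact_force: [0.5, 0.4, 0.4]
grip_width: 36.7
```

carry_out(xyz=[[0,0,0.6],[0,0,0.6],[0,0,0.5],[0,0,0]], dr=[[0,0,0],[0,0,0],[0,0,0],[0,0,0]])

```text
time: 3.1
tool_pos: [416.3, -266.9, 144.9]
tcp_rot: [3.138, -0.004, 3.139]
contact_force: [0.3, 1.2, -0.2]
grip_width: 36.3
```

```bash
python3 - <<'E'
from h import *
S=snap('scene','s1')
cv2.imwrite('pics/s1c.png',cv2.resize(S['image'][40:240,140:340],None,fx=3,fy=3,interpolation=cv2.INTER_CUBIC))
E
```

```text
(no output)
```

View pics/s1c.png

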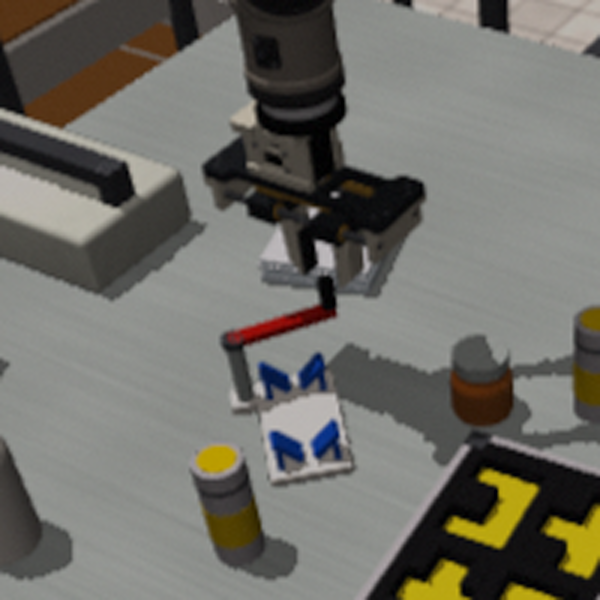

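The two fingers stand on either side of the knob, at crop (300,255) and (348,262), with the knob at (327,292). I'll lower and swing it.

carry_out(xyz=[[0,0,0.3],[0,0,0.25],[0,0,0],[0.1,-0.45,0],[0.1,-0.45,0],[0,-0.45,0],[0,-0.45,0],[0,0,0]], dr=[[0,0,0],[0,0,0],[0,0,0],[0,0,0],[0,0,0],[0,0,0],[0,0,0],[0,0,0]])

```text
time: 4.15
tool_pos: [406.0, -377.8, 115.2]
tcp_rot: [-3.139, 0.002, 3.14]
contact_force: [-1.1, 1.2, 0.1]
grip_width: 36.6
```

carry_out(xyz=[[-0.05,-0.4,0],[-0.1,-0.4,0],[-0.2,-0.3,0],[0,0,0]], dr=[[0,0,0],[0,0,0],[0,0,0],[0,0,0]])

```text
time: 4.65
tool_pos: [426.1, -443.2, 114.4]
tcp_rot: [-3.139, -0.001, -3.141]
contact_force: [-4.5, -6.3, -2.3]
grip_width: 36.8
```

```bash
python3 - <<'E'
from h import *
S=snap('scene','s2')
cv2.imwrite('pics/s2c.png',cv2.resize(S['image'][40:240,140:340],None,fx=3,fy=3,interpolation=cv2.INTER_CUBIC))
E
```

```text
(no output)
```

View pics/s2c.png

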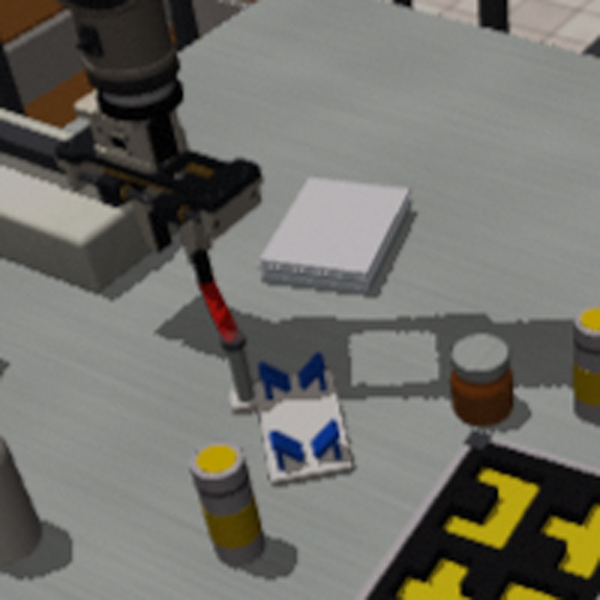

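carry_out(xyz=[[0,0.3,0],[0,0.2,0],[0,0,0],[0,0,0]], dr=[[0,0,0],[0,0,0],[0,0,0],[0,0,0]])

```text
time: 5.2
tool_pos: [413.8, -426.5, 116.5]
tcp_rot: [-3.117, -0.019, -3.139]
contact_force: [-60.1, -55.0, 3.3]
grip_width: 36.1
```

carry_out(xyz=[[0,0,-0.5],[0,0,-0.8],[0,0,-0.8],[0,0,-0.8],[0.8,0,0],[0.8,0,0],[0,0,0]], dr=[[0,0,0],[0,0,0],[0,0,0],[0,0,0],[0,0,0],[0,0,0],[0,0,0]], gripper=1)

```text
time: 6.08
tool_pos: [328.4, -410.8, 289.1]
tcp_rot: [-3.141, 0.0, 3.139]
contact_force: [-0.3, 0.1, 0.7]
grip_width: 91.6
```

```bash
python3 - <<'E'
from h import *
S=snap('scene','s3');T=snap('top','t3')
cv2.imwrite('pics/s3c.png',np.hstack([cv2.resize(S['image'][100:220,170:270],None,fx=4,fy=4,interpolation=cv2.INTER_CUBIC),cv2.resize(T['image'][140:260,380:480],None,fx=4,fy=4,interpolation=cv2.INTER_CUBIC)]))
E
```

```text
(no output)
```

View pics/s3c.png

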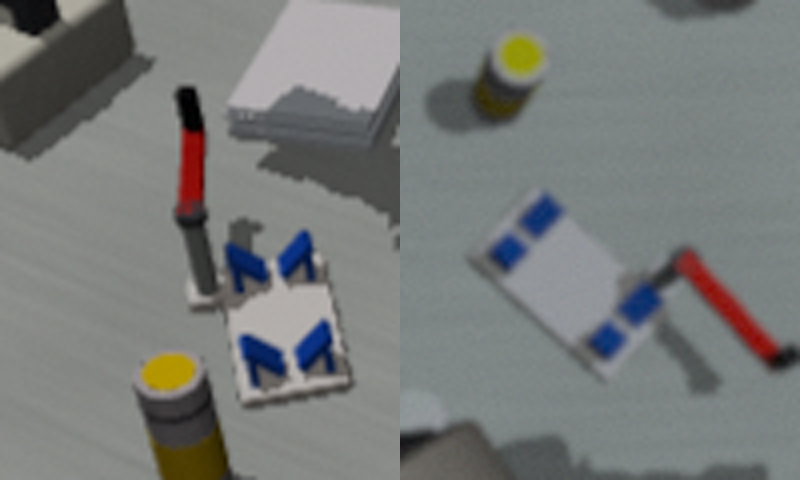

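The keeper is now open: pivot at crop (683,262), knob at (780,355), about 90° from closed. Next I'll measure the cradle, case and canister precisely.

```bash
python3 - <<'E'
from h import *
T=load('t3');S=load('s3')
def ctr(b):
    mo=cv2.moments(b.astype(np.float32)); return np.array([mo['m10']/mo['m00'],mo['m01']/mo['m00']])
bt=[ctr(b) for b in blobs(T['image'],'blue',25,(395,180,455,240))]
bs=[ctr(b) for b in blobs(S['image'],'blue',25,(215,150,265,205))]
bt=sorted(bt,key=lambda p:p[0]);print(np.round(bt,1).tolist());print(np.round(bs,1).tolist())
Pt=np.array([onz(T,p,32)[0] for p in bt]);Ps=np.array([onz(S,p,32)[0] for p in bs])
print(Pt.round(1));print(Ps.round(1));print('ctr',Pt.mean(0),Ps.mean(0))
for P in (Pt,Ps):
    # long direction
    o=np.argsort(P[:,0]+P[:,1]); d=P[o[2:]].mean(0)-P[o[:2]].mean(0);print('len',np.linalg.norm(d),'yaw',np.degrees(np.arctan2(d[1],d[0])))
for i in range(len(bt)):
    j=np.argmin(np.linalg.norm(Ps[:,:2]-Pt[i,:2],axis=1)); print(tri(T,bt[i],S,bs[j]))
def lid(c,box):
    return ctr(max(blobs(c['image'],'yellow',60,box),key=len))
a=lid(T,(395,140,420,170));b=lid(S,(200,180,230,202));print(a,b,tri(T,a,S,b),onz(T,a,110),onz(S,b,110))
pv=tri(T,[451,204.9],S,[217.7,152.1])
E
```

```text
[[407.0, 202.2], [415.0, 193.6], [431.7, 224.5], [439.7, 215.7]]
[[234.7, 188.5], [248.4, 186.2], [230.8, 165.8], [243.7, 163.4]]
[[ 520.4 -205.5   32. ]
 [ 545.8 -231.6   32. ]
 [ 449.8 -273.2   32. ]
 [ 475.1 -299.3   32. ]]
[[ 554.  -230.2   32. ]
 [ 528.6 -202.9   32. ]
 [ 484.5 -296.6   32. ]
 [ 458.3 -270.4   32. ]]
ctr [ 497.78147585 -252.38681345   32.        ] [ 506.3430705 -250.0201252   32.       ]
len 97.81599135498074 yaw 43.757156910124365
len 96.79561893385613 yaw 43.7779109646863
(array([ 522.44364375, -207.60426715,   24.32531985]), np.float64(1.5894572065242638))
(array([ 548.15467307, -234.32335743,   24.69470286]), np.float64(2.6739094329345923))
(array([ 451.47806341, -275.74593402,   24.2937023 ]), np.float64(1.7209031018589387))
(array([ 477.17619303, -302.41752994,   23.54594577]), np.float64(2.2845409293689443))
[409.85897802 153.40984152] [211.66691733 192.51628629] (array([ 648.71453185, -212.47510661,  108.02637864]), np.float64(1.9384790325071444)) [[ 647.51205185 -211.23247823  110.        ]] [[ 650.34481116 -211.91070461  110.        ]]
```

```bash
python3 - <<'E'
from h import *
T=load('t3');S=load('s3')
print('bottle cap',tri(T,[476.9,112.9],S,[119.6,172.5]))
print(get_obs()['joint_positions'].round(3))
E
```

```text
bottle cap (array([ 741.40053166, -399.8321777 ,  165.3924557 ]), np.float64(2.6374672912012027))
[-1.039e+00  3.180e-01  1.447e+00  1.000e-03  1.375e+00 -2.610e+00]
```

```bash
cat >> h.py <<'E'
from scipy.spatial.transform import Rotation as Ro, Slerp
def pose():
    o=get_obs(); return np.array(o['tool_pos']),Ro.from_euler('xyz',o['tcp_rot'])
def Rtool(yaw,tilt=0):  # deg; tilt about tool y, + points along +x_t
    return Ro.from_euler('z',yaw,degrees=True)*Ro.from_euler('x',180,degrees=True)*Ro.from_euler('y',tilt,degrees=True)
def plan(p1,R1,n=None,start=None,maxs=0.8,dec=2):
    p0,R0=start or pose()
    d=np.linalg.norm(np.array(p1)-p0)/60; a=np.degrees((R0.inv()*R1).magnitude())/8
    if n is None: n=max(1,int(np.ceil(max(d,a)/maxs)))
    sl=Slerp([0,1],Ro.concatenate([R0,R1])); p,R=p0.copy(),R0
    X=[];D=[]
    for k in range(1,n+1):
        tp=p0+(np.array(p1)-p0)*k/n; tr=sl(k/n)
        x=np.round(R.inv().apply(tp-p)/60,dec); r=np.round((R.inv()*tr).as_rotvec(degrees=True)/8,dec)
        p=p+R.apply(x*60); R=R*Ro.from_rotvec(r*8,degrees=True); X.append((x+0.).tolist());D.append((r+0.).tolist())
    for i in range(0,n,8): print('xyz',X[i:i+8],'\ndr',D[i:i+8])
    return p,R
E
python3 - <<'E'
from h import *
print(pose()[0])
s=plan([560,-330,340],Rtool(72,0))
print('--'); plan([560,-330,340],Rtool(72,48),start=s)
E
```

```text
[ 330.75102089 -411.29695027  288.74534442]
xyz [[-0.22, 0.08, -0.05], [-0.22, 0.1, -0.05], [-0.2, 0.13, -0.05], [-0.19, 0.15, -0.05], [-0.17, 0.17, -0.05], [-0.15, 0.18, -0.05], [-0.12, 0.2, -0.05], [-0.11, 0.22, -0.05]] 
dr [[0.0, 0.0, 0.79], [0.0, 0.0, 0.8], [0.0, 0.0, 0.79], [0.0, 0.0, 0.8], [0.0, 0.0, 0.79], [0.0, 0.0, 0.79], [0.0, 0.0, 0.8], [0.0, 0.0, 0.79]]
xyz [[-0.08, 0.22, -0.05], [-0.05, 0.24, -0.05], [-0.03, 0.23, -0.05], [0.0, 0.24, -0.05], [0.02, 0.24, -0.05], [0.05, 0.23, -0.05], [0.08, 0.23, -0.05], [0.1, 0.21, -0.05]] 
dr [[0.0, 0.01, 0.8], [0.0, 0.0, 0.79], [0.0, 0.0, 0.79], [0.0, 0.0, 0.8], [0.0, 0.0, 0.79], [0.0, 0.0, 0.8], [0.0, 0.0, 0.79], [0.0, 0.0, 0.79]]
xyz [[0.12, 0.21, -0.05]] 
dr [[0.0, 0.0, 0.8]]
--
xyz [[0.0, 0.0, 0.0], [0.0, 0.0, 0.0], [0.0, 0.0, 0.0], [0.0, 0.0, 0.0], [0.0, 0.0, 0.0], [0.0, 0.0, 0.0], [0.0, 0.0, 0.0], [0.0, 0.0, 0.0]] 
dr [[0.0, 0.75, 0.0], [0.0, 0.75, 0.0], [0.0, 0.75, 0.0], [0.0, 0.75, 0.0], [0.0, 0.75, 0.0], [0.0, 0.75, 0.0], [0.0, 0.75, 0.0], [0.0, 0.75, 0.0]]
```

carry_out(xyz=[[-0.8,0.3,-0.2],[-0.8,0.3,-0.2],[-0.8,0.3,-0.2],[-0.8,0.3,-0.2],[-0.6,0.15,-0.1],[0,0,0],[0,0,0],[0,0,0]], dr=[[0,0,0.9],[0,0,0],[0,0,0],[0,0,0],[0,0,0],[0,0,0.9],[0,0,0.9],[0,0,0.9]])

```text
time: 7.18
tool_pos: [566.4, -352.4, 341.3]
tcp_rot: [3.141, -0.0, 2.637]
contact_force: [-0.0, -0.0, 0.0]
grip_width: 91.8
```

carry_out(xyz=[[0,0,0],[0,0,0],[0,0,0],[0,0,0],[0,0,0],[0,0,0],[0,0,0],[0,0,0]], dr=[[0,0,1],[0,0,1],[0,0,1],[0,0,1],[0,0,1],[0,0,1],[0,0,1],[0,0,1]])

```text
time: 8.18
tool_pos: [566.2, -352.5, 341.4]
tcp_rot: [3.142, -0.001, 1.519]
contact_force: [0.7, 0.8, -1.5]
grip_width: 91.6
```

carry_out(xyz=[[0,0,0],[0,0,0],[0,0,0],[0,0,0],[0,0,0],[0,0,0],[0,0,0],[0,0,0]], dr=[[0,0,1],[0,0,0.9],[0,0.9,0],[0,0.9,0],[0,0.9,0],[0,0.9,0],[0,0.9,0],[0,0.9,0]])

```text
time: 9.18
tool_pos: [566.0, -353.0, 341.7]
tcp_rot: [3.142, -0.758, 1.259]
contact_force: [-0.1, 0.2, -0.4]
grip_width: 92.0
```

```bash
python3 - <<'E'
from h import *
print(get_obs()['joint_positions'].round(3)); p,R=pose(); print(p,R.as_matrix().round(3))
E
```

```text
[-0.929  0.784  0.728  0.674  2.026 -0.437]
[ 565.99985767 -352.95195122  341.72006588] [[ 0.223  0.952  0.211]
 [ 0.691 -0.307  0.654]
 [ 0.687  0.    -0.726]]
```

```bash
python3 - <<'E'
from h import *
R=Rtool(72,52); z=R.as_matrix()[:,2]; G=np.array([649,-211.7,75.])
print(z)
s=plan(G-123*z,R,n=6); print(s[0]); print('--')
plan(G-3*z,R,n=4,start=s)
E
```

```text
[ 0.24350871  0.74944276 -0.61566148]
xyz [[-0.24, 0.1, 0.51], [-0.25, 0.1, 0.5], [-0.26, 0.1, 0.49], [-0.28, 0.09, 0.48], [-0.28, 0.1, 0.48], [-0.3, 0.1, 0.48]] 
dr [[0.0, 0.18, 0.0], [0.0, 0.18, 0.0], [-0.01, 0.18, 0.0], [0.0, 0.17, 0.01], [0.0, 0.18, 0.0], [0.0, 0.18, 0.0]]
[ 619.16448547 -303.73244553  150.61986831]
--
xyz [[0.0, 0.0, 0.5], [0.0, 0.0, 0.5], [0.0, 0.0, 0.5], [0.0, 0.0, 0.5]] 
dr [[0.0, 0.0, 0.0], [0.0, 0.0, 0.0], [0.0, 0.0, 0.0], [0.0, 0.0, 0.0]]
```

carry_out(xyz=[[-0.24,0.1,0.51],[-0.25,0.1,0.5],[-0.26,0.1,0.49],[-0.28,0.09,0.48],[-0.28,0.1,0.48],[-0.3,0.1,0.48],[0,0,0]], dr=[[0,0.18,0],[0,0.18,0],[0,0.18,0],[0,0.18,0],[0,0.18,0],[0,0.18,0],[0,0,0]])

```text
time: 10.05
tool_pos: [618.2, -302.8, 147.0]
tcp_rot: [-3.131, -0.908, 1.251]
contact_force: [0.0, 0.1, 0.6]
grip_width: 91.9
```

```bash
python3 - <<'E'
from h import *
print(get_obs()['joint_positions'].round(3)); p,R=pose(); print(p,R.as_matrix()[:,2].round(3))
S=snap('scene','s4');T=snap('top','t4')
cv2.imwrite('pics/s4c.png',np.hstack([S['image'][40:290,80:340],T['image'][40:290,340:600]]))
R=Rtool(72,52); z=R.as_matrix()[:,2]; G=np.array([649,-211.7,75.])
plan(G-3*z,R,n=4)
E
```

```text
[-0.865  0.97   0.968  0.745  1.741 -0.631]
[ 618.16702981 -302.81351615  146.96177932] [ 0.238  0.752 -0.615]
xyz [[0.0, 0.0, 0.5], [0.01, 0.0, 0.51], [0.0, 0.0, 0.5], [0.0, 0.0, 0.51]] 
dr [[0.0, 0.01, 0.0], [0.0, 0.0, 0.01], [-0.01, 0.01, 0.0], [0.0, 0.0, 0.0]]
```

View pics/s4c.png

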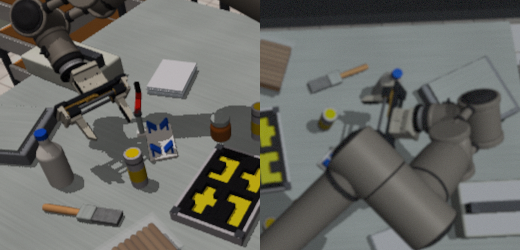

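The gripper is tilted and open at scene crop (88,115), facing the canister at (135,160), with the bottle clear on the left. I'll approach.

carry_out(xyz=[[0,0,0.5],[0,0,0.5],[0,0,0.5],[0,0,0.5],[0,0,0],[0,0,0]], dr=[[0,0,0],[0,0,0],[0,0,0],[0,0,0],[0,0,0],[0,0,0]])

```text
time: 10.9
tool_pos: [647.7, -217.0, 78.3]
tcp_rot: [3.136, -0.903, 1.261]
contact_force: [0.5, -1.0, -0.1]
grip_width: 91.9
```

carry_out(xyz=[[0,0,0],[0,0,0],[0,0,0],[0,0,0],[0,0,0],[0,0,0],[0,0,0],[0,0,0]], dr=[[0,0,0],[0,0,0],[0,0,0],[0,0,0],[0,0,0],[0,0,0],[0,0,0],[0,0,0]], gripper=-1)

```text
time: 11.9
tool_pos: [647.0, -215.5, 76.2]
tcp_rot: [-3.141, -0.905, 1.257]
contact_force: [-1.0, -0.6, 0.4]
grip_width: 43.5
```

```bash
python3 - <<'E'
from h import *
print(get_obs()['joint_positions'].round(3)); p,R=pose(); print(p+3*R.as_matrix()[:,2],R.as_matrix()[:,2].round(3))
S=snap('scene','s5')
cv2.imwrite('pics/s5c.png',cv2.resize(S['image'][110:260,130:290],None,fx=4,fy=4,interpolation=cv2.INTER_CUBIC))
E
```

```text
[-0.756  0.988  1.148  0.792  1.524 -0.701]
[ 647.744769   -213.24680195   74.32504746] [ 0.243  0.748 -0.618]
```

View pics/s5c.png

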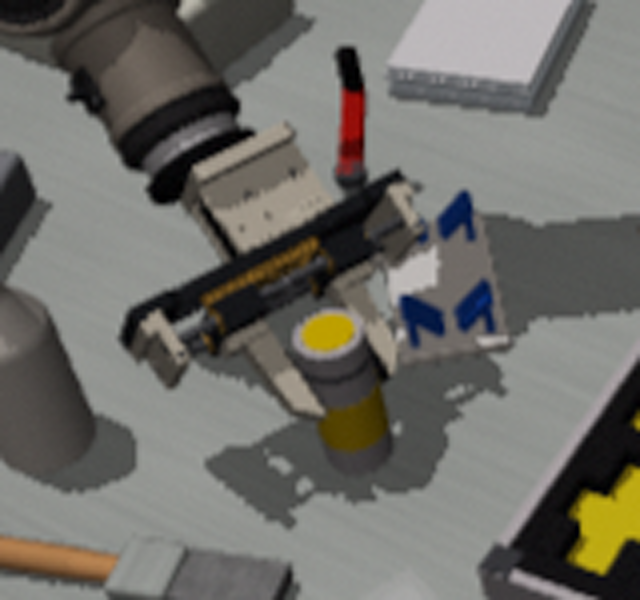

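```bash
cat > place.py <<'E'
from h import *
p0=np.array([647.0,-215.5,76.2]);R0=Ro.from_euler('xyz',[-3.141,-.905,1.257])
mid_t=R0.inv().apply(np.array([648.7,-212.2,55])-p0);a_t=R0.inv().apply([0,0,1.])
tl=-90+np.degrees(.905)
RP=Rtool(43.8,tl)
C=np.array([499.3,-254.6])
def tcp(zmid,R=RP): return np.array([C[0],C[1],zmid])-R.apply(mid_t)
E
python3 - <<'E'
from place import *
print(RP.apply(a_t),tl,tcp(46)); p,R=pose()
s=plan(p+[0,0,150],R,n=4); print(s[0])
print('--');mid=Rtool(60,8); s=plan([600,-215,235],mid,start=s,n=7)
print('--'); plan(tcp(180),RP,start=s,n=7)
E
```

```text
[ 7.21506804e-01  6.92407345e-01 -8.53093610e-08] -38.1473195406605 [ 514.18044665 -239.48800432   49.66331737]
xyz [[0.49, 0.0, -0.39], [0.49, 0.0, -0.38], [0.49, 0.0, -0.39], [0.5, 0.0, -0.38]] 
dr [[0.0, 0.0, 0.0], [0.0, 0.0, 0.0], [0.0, 0.0, 0.0], [0.0, 0.0, 0.0]]
[ 647.15195427 -215.17769554  226.20713984]
--
xyz [[0.0, -0.11, -0.04], [-0.02, -0.1, -0.04], [-0.02, -0.11, -0.04], [-0.02, -0.1, -0.04], [-0.04, -0.1, -0.04], [-0.04, -0.11, -0.03], [-0.04, -0.09, -0.04]] 
dr [[-0.11, -0.78, 0.19], [-0.11, -0.78, 0.19], [-0.11, -0.78, 0.19], [-0.11, -0.78, 0.19], [-0.11, -0.78, 0.19], [-0.11, -0.78, 0.19], [-0.11, -0.78, 0.19]]
--
xyz [[-0.17, -0.15, 0.1], [-0.16, -0.14, 0.12], [-0.15, -0.13, 0.14], [-0.14, -0.13, 0.16], [-0.13, -0.12, 0.17], [-0.11, -0.11, 0.19], [-0.09, -0.1, 0.21]] 
dr [[0.08, -0.82, 0.29], [0.08, -0.82, 0.28], [0.07, -0.82, 0.29], [0.08, -0.81, 0.29], [0.08, -0.82, 0.29], [0.08, -0.82, 0.28], [0.08, -0.82, 0.29]]
```

carry_out(xyz=[[0.49,0,-0.39],[0.49,0,-0.38],[0.49,0,-0.39],[0.5,0,-0.38],[0,0,0]], dr=[[0,0,0],[0,0,0],[0,0,0],[0,0,0],[0,0,0]])

```text
time: 12.58
tool_pos: [647.9, -215.8, 229.2]
tcp_rot: [3.132, -0.902, 1.264]
contact_force: [0.6, -0.4, -2.5]
grip_width: 43.5
```

carry_out(xyz=[[0,-0.11,-0.04],[-0.02,-0.1,-0.04],[-0.02,-0.11,-0.04],[-0.02,-0.1,-0.04],[-0.04,-0.1,-0.04],[-0.04,-0.11,-0.03],[-0.04,-0.09,-0.04]], dr=[[-0.11,-0.78,0.19],[-0.11,-0.78,0.19],[-0.11,-0.78,0.19],[-0.11,-0.78,0.19],[-0.11,-0.78,0.19],[-0.11,-0.78,0.19],[-0.11,-0.78,0.19]])

```text
time: 13.45
tool_pos: [599.3, -214.9, 233.2]
tcp_rot: [-3.139, -0.136, 1.047]
contact_force: [-0.8, 1.0, -3.1]
grip_width: 43.4
```

carry_out(xyz=[[-0.17,-0.15,0.1],[-0.16,-0.14,0.12],[-0.15,-0.13,0.14],[-0.14,-0.13,0.16],[-0.13,-0.12,0.17],[-0.11,-0.11,0.19],[-0.09,-0.1,0.21],[0,0,0]], dr=[[0.08,-0.82,0.29],[0.08,-0.82,0.28],[0.08,-0.82,0.29],[0.08,-0.81,0.29],[0.08,-0.82,0.29],[0.08,-0.82,0.28],[0.08,-0.82,0.29],[0,0,0]])

```text
time: 14.45
tool_pos: [513.3, -238.5, 179.9]
tcp_rot: [-3.13, 0.668, 0.774]
contact_force: [0.1, -0.2, -2.5]
grip_width: 43.5
```

```bash
python3 - <<'E'
from place import *
print(get_obs()['joint_positions'].round(3)); p,R=pose(); print(p,tcp(180),R.apply(a_t))
S=snap('scene','s6');T=snap('top','t6')
cv2.imwrite('pics/s6c.png',np.hstack([cv2.resize(S['image'][70:230,140:300],None,fx=2.5,fy=2.5),cv2.resize(T['image'][120:280,340:500],None,fx=2.5,fy=2.5)]))
plan(tcp(70),RP,n=4)
E
```

```text
[-0.289  0.698  1.296 -0.565  1.532  0.647]
[ 513.33664941 -238.4706386   179.86682353] [ 514.18044665 -239.48800432  183.66331737] [ 0.72023718  0.6937247  -0.00210639]
xyz [[0.28, 0.0, 0.36], [0.28, 0.0, 0.35], [0.28, 0.0, 0.36], [0.28, 0.0, 0.36]] 
dr [[0.0, 0.0, 0.01], [-0.01, -0.01, 0.0], [0.0, 0.0, 0.01], [-0.01, 0.0, 0.0]]
```

View pics/s6c.png

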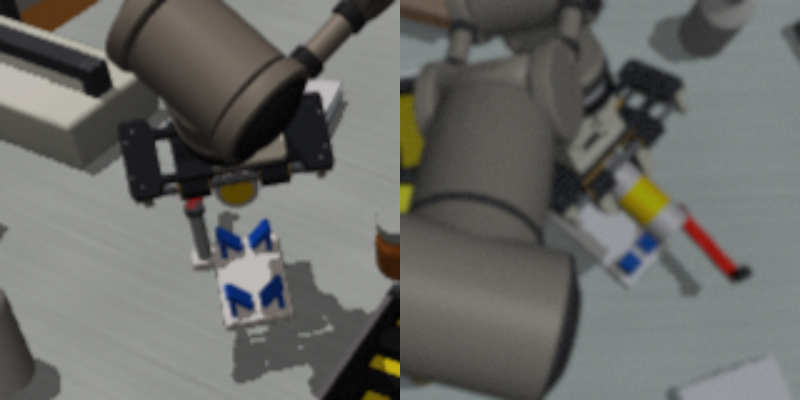

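Top crop (640,195): the canister is held level and in line above the cradle. The keeper (715,250) is clear. I'll lower it.

carry_out(xyz=[[0.28,0,0.36],[0.28,0,0.35],[0.28,0,0.36],[0.25,0,0.32],[0,0,0],[0,0,0]], dr=[[0,0,0],[0,0,0],[0,0,0],[0,0,0],[0,0,0],[0,0,0]])

```text
time: 15.3
tool_pos: [514.5, -240.1, 78.5]
tcp_rot: [-3.141, 0.665, 0.764]
contact_force: [0.9, -0.6, -2.3]
grip_width: 43.7
```

```bash
python3 - <<'E'
from place import *
p,R=pose(); print(p,tcp(70)); 
S=snap('scene','s7')
cv2.imwrite('pics/s7c.png',cv2.resize(S['image'][90:240,160:300],None,fx=4,fy=4,interpolation=cv2.INTER_CUBIC))
plan(tcp(47),RP,n=4)
E
```

```text
[ 514.54955752 -240.06003313   78.48480441] [ 514.18044665 -239.48800432   73.66331737]
xyz [[0.07, 0.0, 0.09], [0.07, -0.01, 0.09], [0.08, 0.0, 0.1], [0.07, 0.0, 0.09]] 
dr [[0.0, 0.0, 0.0], [0.0, 0.0, 0.0], [0.0, 0.0, 0.0], [0.0, -0.01, 0.0]]
```

View pics/s7c.png

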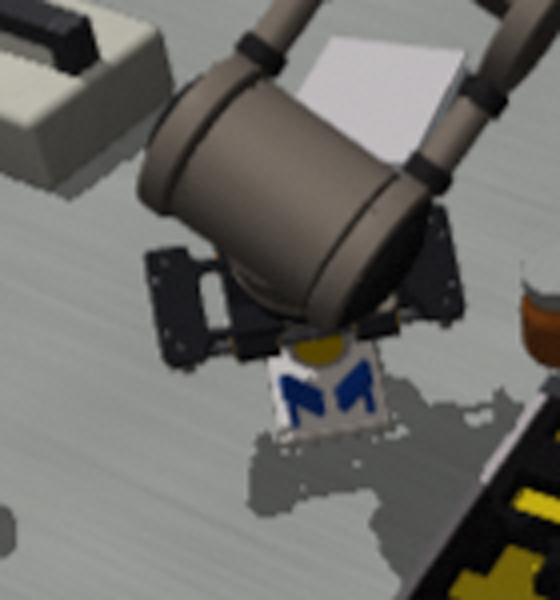

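carry_out(xyz=[[0.07,0,0.09],[0.07,0,0.09],[0.07,0,0.09],[0.05,0,0.06],[0,0,0],[0,0,0]], dr=[[0,0,0],[0,0,0],[0,0,0],[0,0,0],[0,0,0],[0,0,0]])

```text
time: 16.1
tool_pos: [514.1, -239.7, 52.4]
tcp_rot: [-3.139, 0.666, 0.765]
contact_force: [-0.5, 0.2, -2.7]
grip_width: 43.7
```

carry_out(xyz=[[0.02,0,0.03],[0.02,0,0.02],[0,0,0],[0,0,0]], dr=[[0,0,0],[0,0,0],[0,0,0],[0,0,0]])

```text
time: 16.6
tool_pos: [514.3, -240.0, 48.9]
tcp_rot: [-3.141, 0.666, 0.765]
contact_force: [0.8, -2.1, 1.2]
grip_width: 43.6
```

carry_out(xyz=[[0,0,0],[0,0,0],[0,0,0],[0,0,0],[0,0,0],[0,0,0]], dr=[[0,0,0],[0,0,0],[0,0,0],[0,0,0],[0,0,0],[0,0,0]], gripper=0.7)

```text
time: 17.35
tool_pos: [514.0, -239.6, 48.5]
tcp_rot: [-3.139, 0.666, 0.765]
contact_force: [1.0, -0.1, -0.1]
grip_width: 77.7
```

carry_out(xyz=[[0,0,-0.4],[0,0,-0.6],[0,0,-0.8],[0,0,-0.8],[0,0,-0.8],[0,0,0]], dr=[[0,0,0],[0,0,0],[0,0,0],[0,0,0],[0,0,0],[0,0,0]])

```text
time: 18.1
tool_pos: [607.4, -151.2, 211.8]
tcp_rot: [3.137, 0.662, 0.763]
contact_force: [0.1, 0.1, -0.4]
grip_width: 78.2
```

```bash
python3 - <<'E'
from h import *
S=snap('scene','s8');T=snap('top','t8');print(pose()[0])
cv2.imwrite('pics/s8.png',S['image'])
E
```

```text
[ 604.97131688 -152.50824271  208.3006776 ]
```

View pics/s8.png

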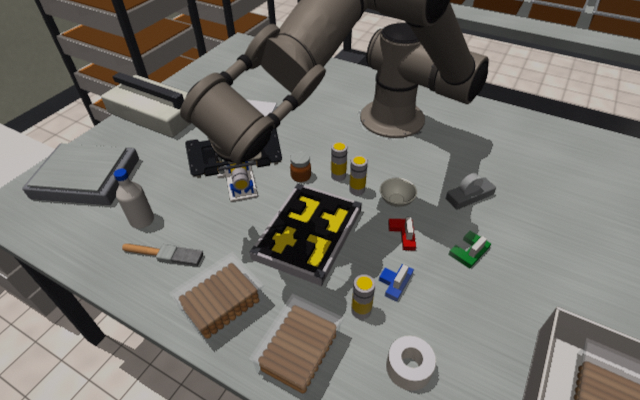

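View pics/t8.png

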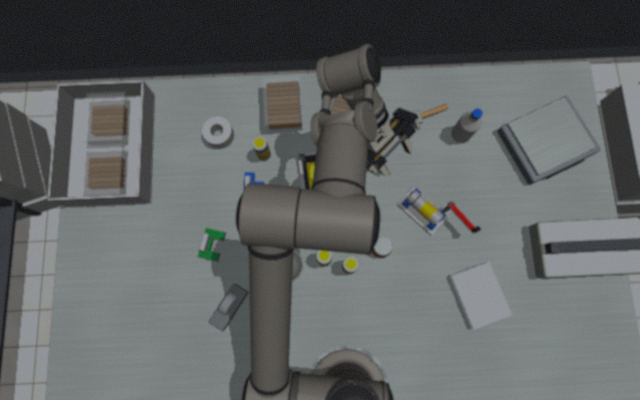

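```bash
python3 - <<'E'
from h import *
s=plan([560,-160,300],Rtool(43.8,0),n=6)
print('--');plan([420,-330,320],Rtool(0,0),start=s,n=7)
E
```

```text
xyz [[-0.24, -0.07, -0.14], [-0.22, -0.07, -0.16], [-0.21, -0.08, -0.18], [-0.18, -0.07, -0.21], [-0.16, -0.07, -0.22], [-0.13, -0.07, -0.24]] 
dr [[0.0, 0.8, 0.0], [-0.01, 0.79, 0.0], [0.0, 0.8, 0.0], [0.0, 0.79, 0.0], [0.0, 0.8, 0.0], [-0.01, 0.79, 0.0]]
--
xyz [[-0.52, 0.06, -0.05], [-0.51, 0.12, -0.05], [-0.5, 0.17, -0.04], [-0.47, 0.23, -0.05], [-0.45, 0.27, -0.05], [-0.41, 0.32, -0.05], [-0.37, 0.37, -0.05]] 
dr [[0.0, 0.0, 0.78], [0.0, 0.0, 0.79], [0.0, 0.0, 0.78], [0.0, 0.0, 0.78], [0.0, 0.0, 0.78], [0.0, 0.0, 0.79], [0.0, 0.0, 0.78]]
```

carry_out(xyz=[[-0.24,-0.07,-0.14],[-0.22,-0.07,-0.16],[-0.21,-0.08,-0.18],[-0.18,-0.07,-0.21],[-0.16,-0.07,-0.22],[-0.13,-0.07,-0.24]], dr=[[0,0.8,0],[0,0.79,0],[0,0.8,0],[0,0.79,0],[0,0.8,0],[0,0.79,0]], gripper=-0.2)

```text
time: 18.95
tool_pos: [558.8, -160.8, 299.3]
tcp_rot: [-3.137, -0.002, 0.762]
contact_force: [0.5, -0.9, 0.1]
grip_width: 36.6
```

carry_out(xyz=[[-0.52,0.06,-0.05],[-0.51,0.12,-0.05],[-0.5,0.17,-0.04],[-0.47,0.23,-0.05],[-0.45,0.27,-0.05],[-0.41,0.32,-0.05],[-0.37,0.37,-0.05],[0,0,0]], dr=[[0,0,0.78],[0,0,0.79],[0,0,0.78],[0,0,0.78],[0,0,0.78],[0,0,0.79],[0,0,0.78],[0,0,0]])

```text
time: 19.95
tool_pos: [418.1, -331.4, 319.2]
tcp_rot: [-3.139, 0.004, -0.006]
contact_force: [-0.2, 0.6, -0.3]
grip_width: 36.5
```

```bash
python3 - <<'E'
from h import *
S=snap('scene','s9');T=snap('top','t9')
print(pose()[0],get_obs()['joint_positions'].round(2))
a=cv2.resize(T['image'][130:270,190:470],None,fx=2.8,fy=2.8,interpolation=cv2.INTER_CUBIC)
b=cv2.resize(S['image'][120:310,170:510],(784,438),interpolation=cv2.INTER_CUBIC)
cv2.imwrite('pics/t9c.png',a);cv2.imwrite('pics/s9c.png',b)
E
```

```text
[ 419.57845811 -329.83313488  319.4439563 ] [-0.81  0.32  1.37  0.    1.46  0.76]
```

View pics/t9c.png

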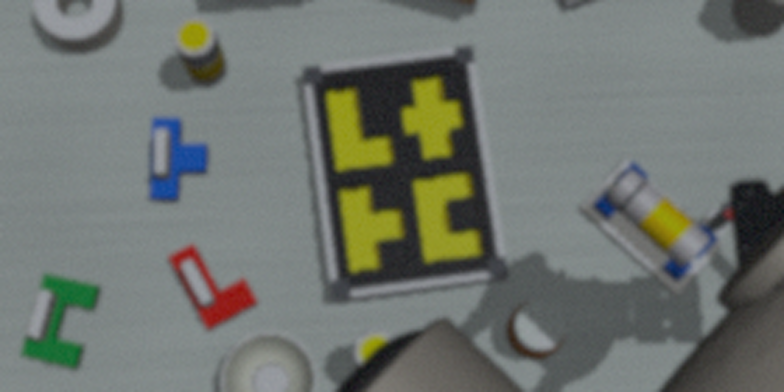

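View pics/s9c.png

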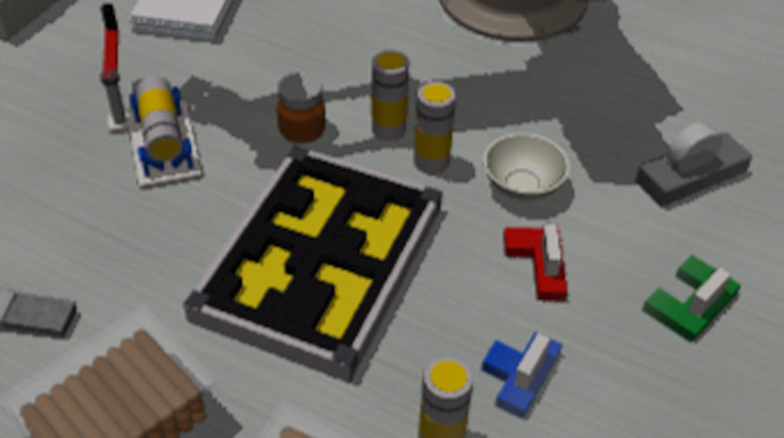

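```bash
cat > edges.py <<'E'
from h import *
def edges(c,b,hi,lo,kind,yawhint,verbose=True):
    """b px contour. returns yaw(deg), dict dir-> list of (coord,count) in frame rotated by yaw (world origin)"""
    N=len(b); k=10
    # smooth contour
    ker=np.ones(7)/7
    sm=np.stack([np.convolve(np.r_[b[-3:,i],b[:,i],b[:3,i]],ker,'valid') for i in (0,1)],1)
    zmid=(hi+lo)/2
    P=onz(c,sm,zmid)[:,:2]
    t=np.roll(P,-k,0)-np.roll(P,k,0); L=np.linalg.norm(t,axis=1)
    area=0.5*np.sum(P[:,0]*np.roll(P[:,1],-1)-P[:,1]*np.roll(P[:,0],-1))
    n=np.stack([t[:,1],-t[:,0]],1)/L[:,None]
    if area<0:n=-n
    th=np.radians(yawhint)
    for it in range(3):
        ang=np.arctan2(n[:,1],n[:,0])-th
        r=(ang+np.pi/4)%(np.pi/2)-np.pi/4
        ok=np.abs(r)<np.radians(14 if it<2 else 8)
        th=th+np.mean(r[ok])
    yaw=np.degrees(th)
    cam=c['pose'][:3,3]
    R2=np.array([[np.cos(th),np.sin(th)],[-np.sin(th),np.cos(th)]])
    out={}
    for name,v in (('+x',(1,0)),('-x',(-1,0)),('+y',(0,1)),('-y',(0,-1))):
        w=R2.T@np.array(v)
        sel=ok&(n@w>.95)
        face=(cam[:2]-P)@w>0
        if kind=='solid': z=np.where(face,lo,hi)
        else: z=np.where(face,hi,lo)
        Q=np.array([onz(c,sm[i],z[i])[0,:2] for i in np.where(sel)[0]])
        if len(Q)==0: continue
        ax=0 if name[1]=='x' else 1
        q=(Q@R2.T); s=np.argsort(q[:,ax]); q=q[s]
        cl=[];cur=[q[0]]
        for a in q[1:]:
            if a[ax]-cur[-1][ax]>1.2: cl.append(np.array(cur));cur=[a]
            else: cur.append(a)
        cl.append(np.array(cur))
        out[name]=[(round(np.median(a[:,ax]),1),len(a),(round(a[:,1-ax].min()),round(a[:,1-ax].max()))) for a in cl if len(a)>12]
    if verbose:
        print('yaw %.2f'%yaw)
        for kx in out: print('  ',kx,out[kx])
    return yaw,out
E
python3 - <<'E'
from edges import *
for tag,boxes in (('t9',(295,145,375,240)),('s9',(260,190,355,275))):
    c=load(tag)
    for b in blobs(c['image'],'yellow',48,boxes,100):
        mo=cv2.moments(b.astype(np.float32));print(tag,round(mo['m10']/mo['m00']),round(mo['m01']/mo['m00']))
        edges(c,b,30,14,'hole',5)
E
```

```text
t9 320 211
yaw 4.84
   +x [(np.float64(529.1), 43, (-19, -3)), (np.float64(557.7), 39, (8, 31))]
   -x [(np.float64(463.3), 45, (9, 30)), (np.float64(492.7), 46, (-21, -4))]
   +y [(np.float64(36.3), 206, (472, 551))]
   -y [(np.float64(-28.3), 48, (502, 520)), (np.float64(1.9), 89, (472, 552))]
t9 348 207
yaw 5.07
   +x [(np.float64(494.7), 41, (-102, -87)), (np.float64(558.9), 111, (-101, -53))]
   -x [(np.float64(463.0), 136, (-102, -52)), (np.float64(526.5), 30, (-97, -86))]
   +y [(np.float64(-45.9), 205, (470, 548))]
   -y [(np.float64(-110.3), 76, (471, 551)), (np.float64(-80.2), 55, (501, 522))]
t9 316 178
yaw 5.58
   +x [(np.float64(611.0), 43, (-28, -11)), (np.float64(670.2), 35, (1, 22))]
   -x [(np.float64(574.2), 128, (-25, 23))]
   +y [(np.float64(29.1), 195, (585, 663))]
   -y [(np.float64(-35.5), 44, (586, 604)), (np.float64(-5.6), 114, (617, 663))]
t9 344 172
yaw 4.90
   +x [(np.float64(670.7), 54, (-86, -66))]
   -x [(np.float64(574.9), 54, (-85, -65))]
   +y [(np.float64(-58.7), 81, (581, 659)), (np.float64(-42.5), 44, (612, 629))]
   -y [(np.float64(-109.7), 43, (
[... 572 characters left out ...]
 639))]
   -y [(np.float64(-110.5), 27, (614, 625)), (np.float64(-94.5), 69, (584, 657))]
s9 335 219
yaw 4.83
   +x [(np.float64(531.1), 36, (-15, -3)), (np.float64(561.3), 49, (15, 31))]
   -x [(np.float64(466.4), 45, (8, 23)), (np.float64(495.9), 51, (-24, -3))]
   +y [(np.float64(35.0), 150, (488, 556))]
   -y [(np.float64(-28.5), 21, (501, 511)), (np.float64(1.1), 58, (474, 544))]
s9 305 210
yaw 5.02
   +x [(np.float64(497.6), 30, (-96, -85)), (np.float64(562.0), 124, (-95, -51))]
   -x [(np.float64(466.3), 102, (-104, -60)), (np.float64(530.5), 60, (-106, -84))]
   +y [(np.float64(-46.5), 142, (489, 556))]
   -y [(np.float64(-110.1), 22, (473, 542)), (np.float64(-80.4), 53, (501, 526))]
```

```bash
python3 - <<'E'
from edges import *
for col,name,hint,bt,bs,thr in (('blue','tee',0,(235,165,275,210),(370,255,425,305),35),('red','ell',28,(235,205,285,255),(380,205,430,255),40),('green','fork',-12,(190,220,235,270),(440,225,500,275),25)):
    for tag,box in (('t9',bt),('s9',bs)):
        c=load(tag)
        for b in blobs(c['image'],col,thr,box,20):
            print(name,tag,end=' ');edges(c,b,16,0,'solid',hint)
        # white rib
        f=c['image'][box[1]:box[3],box[0]:box[2]].astype(float)
        print('max grey',f.min(2).max())
E
```

```text
tee t9 yaw -2.23
   +x [(np.float64(561.9), 15, (294, 303)), (np.float64(600.8), 44, (255, 271)), (np.float64(630.4), 48, (284, 302))]
   -x [(np.float64(542.7), 45, (287, 304)), (np.float64(573.2), 41, (257, 273))]
   +y [(np.float64(287.6), 101, (569, 608)), (np.float64(308.2), 40, (546, 625))]
   -y [(np.float64(249.9), 40, (582, 597)), (np.float64(280.2), 82, (549, 627))]
max grey 151.0
tee s9 yaw 4.58
   +x []
   -x [(np.float64(575.3), 14, (232, 236))]
   +y [(np.float64(238.9), 27, (568, 578))]
   -y [(np.float64(229.0), 25, (579, 590))]
tee s9 yaw -1.10
   +x [(np.float64(600.6), 63, (238, 258)), (np.float64(630.1), 74, (267, 289))]
   -x [(np.float64(578.6), 72, (240, 262)), (np.float64(618.0), 22, (278, 284))]
   +y [(np.float64(266.0), 114, (542, 588)), (np.float64(293.3), 41, (610, 626))]
   -y [(np.float64(235.5), 57, (583, 606)), (np.float64(265.3), 106, (554, 636))]
max grey 171.0
ell t9 yaw 26.65
   +x [(np.float64(495.1), 49, (-34, 18)), (np.float64(555.0), 43, (-3, 15))]
   -x [(np.float64(467.5), 115, (-33, 16))]
   +y [(np.float64(-1.4), 90, (495, 533)), (np.float
[... 571 characters left out ...]
508))]
   -x [(np.float64(260.6), 128, (462, 512)), (np.float64(325.1), 44, (463, 479))]
   +y [(np.float64(493.1), 100, (286, 324)), (np.float64(513.0), 28, (266, 343))]
   -y [(np.float64(456.8), 67, (267, 344)), (np.float64(487.2), 64, (293, 317))]
max grey 151.0
fork s9 yaw -15.44
   +x [(np.float64(278.3), 50, (454, 472)), (np.float64(343.6), 102, (454, 503))]
   -x [(np.float64(264.6), 81, (456, 507)), (np.float64(328.6), 66, (456, 479)), (np.float64(333.1), 19, (494, 500))]
   +y [(np.float64(479.2), 74, (254, 291)), (np.float64(510.5), 175, (257, 340))]
   -y [(np.float64(452.6), 67, (269, 350)), (np.float64(481.8), 51, (298, 325)), (np.float64(504.8), 85, (287, 328))]
max grey 173.0
```

```bash
python3 - <<'E'
import numpy as np
def W(y,a,b):
    t=np.radians(y);return np.array([a*np.cos(t)-b*np.sin(t),a*np.sin(t)+b*np.cos(t)])
m=lambda *a:sum(a)/len(a)
# holes (yaw,x,y)
H={'tee':[(4.84,m(529.1,492.7,557.7,463.3),m(36.3,1.9)),(4.83,m(531.1,561.3,466.4,495.9),m(35,1.1))],
'fork':[(5.07,m(558.9,463,494.7,526.5),m(-45.9,-80.2)),(5.02,m(562,466.3,497.6,530.5),m(-46.5,-80.4))],
'ell':[(5.58,m(670.2,574.2),m(29.1,-5.6)),(5.32,m(673.1,578),m(30.2,-3.5))],
'cross':[(4.9,m(670.7,574.9),m(-58.7,-93.2)),(4.97,m(673.6,578.5),m(-61,-94.5))]}
for k in H:
    w=[W(*e) for e in H[k]];print(k,np.round(w,1).tolist(),'mean',m(*w).round(1))
t=m(*[W(*e) for e in H['tee']]);e=m(*[W(*e) for e in H['ell']]);f=m(*[W(*e) for e in H['fork']]);c=m(*[W(*e) for e in H['cross']])
for a,b in((t,e),(f,c)): print('yaw',np.degrees(np.arctan2(*(b-a)[::-1])),np.linalg.norm(b-a))
d=f-t;print('tee-fork',np.degrees(np.arctan2(d[1],d[0]))+90,np.linalg.norm(d));d=c-e;print('ell-cross',np.degrees(np.arctan2(d[1],d[0]))+90,np.linalg.norm(d))
G={'tee':[(-2.23,m(542.7,630.4,600.8,573.2),m(280.2,308.2,294.9,294.9)),(-1.1,m(600.6,578.6),m(265.3,293.3,280.5,280.5))],
'ell':[(26.65,m(467.5,555.0),m(-8.5,21,6.1,6.1)),(26.78,m(467.3,555.7),m(-11.2,17.2,3.4,3.4))],
'fork':[(-15.62,m(348.7,260.6),m(487.2,513,501.8)),(-15.44,m(343.6,264.6),m(481.8,510.5,497.6))]}
for k in G:
    w=[W(*e) for e in G[k]];print(k,np.round(w,1).tolist(),'mean',m(*w).round(1))
E
```

```text
tee [[507.3, 62.1], [510.3, 61.2]] mean [508.8  61.7]
fork [[514.3, -17.7], [517.7, -18.2]] mean [516.  -17.9]
ell [[618.1, 72.2], [621.6, 71.3]] mean [619.9  71.7]
cross [[627.0, -22.5], [630.4, -23.2]] mean [628.7 -22.8]
yaw 5.177680824553943 111.51914726703761
yaw -2.4917621851853093 112.81398949054403
tee-fork 5.1777767955814795 79.94841855477499
ell-cross 5.350042577674586 95.00473894322474
tee [[597.8, 271.5], [594.9, 268.5]] mean [596.3 270. ]
ell [[454.2, 234.8], [455.2, 233.3]] mean [454.7 234.1]
fork [[428.2, 400.1], [425.3, 397.7]] mean [426.8 398.9]
```

```bash
python3 - <<'E'
from h import *
s=plan([596.3,270,150],Rtool(-1.7),n=12)
E
```

```text
xyz [[0.24, -0.83, 0.24], [0.25, -0.84, 0.24], [0.24, -0.83, 0.23], [0.24, -0.83, 0.24], [0.23, -0.84, 0.24], [0.24, -0.84, 0.23], [0.23, -0.83, 0.24], [0.23, -0.84, 0.24]] 
dr [[0.0, 0.0, 0.02], [0.0, 0.0, 0.01], [-0.01, 0.01, 0.02], [0.0, 0.0, 0.02], [0.0, 0.0, 0.01], [0.0, 0.0, 0.02], [0.0, 0.0, 0.02], [-0.01, 0.0, 0.01]]
xyz [[0.23, -0.84, 0.23], [0.23, -0.83, 0.24], [0.22, -0.84, 0.23], [0.22, -0.84, 0.24]] 
dr [[0.0, 0.01, 0.02], [0.0, 0.0, 0.02], [0.0, 0.0, 0.01], [0.0, 0.0, 0.02]]
```

carry_out(xyz=[[0.24,-0.83,0.1],[0.25,-0.84,0.1],[0.24,-0.83,0.1],[0.24,-0.83,0.1],[0.23,-0.84,0.1],[0.24,-0.84,0.1],[0.23,-0.83,0.2],[0.23,-0.84,0.2]], dr=[[0,0,0.02],[0,0,0.01],[0,0,0.02],[0,0,0.02],[0,0,0.02],[0,0,0.02],[0,0,0.02],[0,0,0.01]], gripper=0)

```text
time: 21.05
tool_pos: [537.9, 72.5, 260.1]
tcp_rot: [-3.14, 0.002, -0.019]
contact_force: [0.6, -0.0, -0.1]
grip_width: 45.6
```

carry_out(xyz=[[0.23,-0.84,0.4],[0.23,-0.83,0.4],[0.22,-0.84,0.5],[0.22,-0.84,0.5],[0,0,0],[0,0,0]], dr=[[0,0,0.02],[0,0,0.02],[0,0,0.01],[0,0,0.02],[0,0,0],[0,0,0]])

```text
time: 21.8
tool_pos: [596.2, 270.0, 152.6]
tcp_rot: [-3.141, 0.003, -0.028]
contact_force: [0.0, -0.7, 0.3]
grip_width: 45.8
```

```bash
python3 - <<'E'
from h import *
p=[];
for i in range(1):
    print(pose()[0],get_obs()['tcp_rot'])
S=snap('scene','s10')
cv2.imwrite('pics/s10c.png',cv2.resize(S['image'][180:330,320:480],None,fx=4,fy=4,interpolation=cv2.INTER_CUBIC))
plan([596.3,270,43],Rtool(-1.7),n=3)
E
```

```text
[596.21924978 269.98718772 152.64388646] [-3.14097133e+00  2.58125137e-03 -2.84874309e-02]
xyz [[0.0, 0.0, 0.61], [0.0, -0.01, 0.62], [-0.01, 0.0, 0.61]] 
dr [[0.0, 0.0, 0.0], [-0.01, 0.01, 0.0], [0.0, 0.0, 0.0]]
```

View pics/s10c.png

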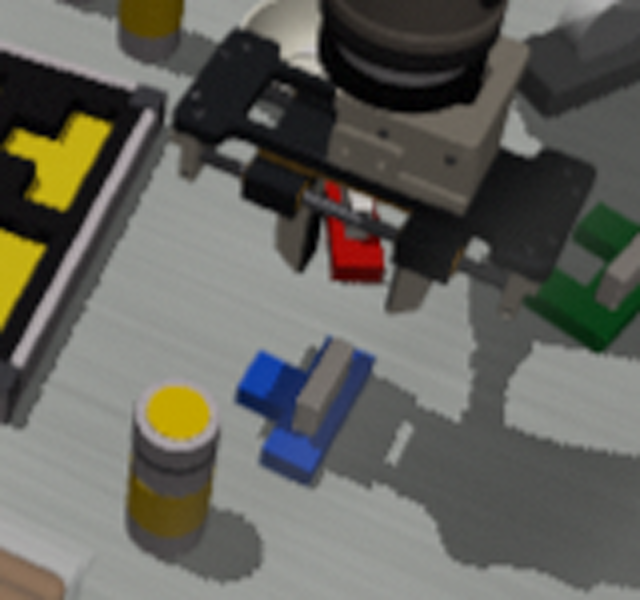

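The gripper is above the blue tee, with its rib at crop (325,385), and the neighbouring canister at (170,470) stays clear. I'll descend and grip.

carry_out(xyz=[[0,0,0.6],[0,0,0.6],[0,0,0.55],[0,0,0.05],[0,0,0],[0,0,0]], dr=[[0,0,0],[0,0,0],[0,0,0],[0,0,0],[0,0,0],[0,0,0]])

```text
time: 22.6
tool_pos: [598.0, 269.7, 47.5]
tcp_rot: [-3.139, -0.002, -0.031]
contact_force: [-0.2, -0.6, 0.4]
grip_width: 45.7
```

carry_out(xyz=[[0,0,0],[0,0,0],[0,0,0],[0,0,0],[0,0,0],[0,0,0]], dr=[[0,0,0],[0,0,0],[0,0,0],[0,0,0],[0,0,0],[0,0,0]], gripper=-1)

```text
time: 23.35
tool_pos: [596.8, 269.6, 45.3]
tcp_rot: [-3.14, 0.001, -0.03]
contact_force: [-0.4, 0.2, 1.0]
grip_width: 13.8
```

```bash
python3 - <<'E'
from h import *
print(pose()[0],get_obs()['tcp_rot'],get_obs()['contact_force'])
s=plan([596.3,270,160],Rtool(-1.7),n=3)
print('--'); s=plan([508.8,61.7,110],Rtool(5.15),start=s,n=6)
E
```

```text
[596.82300886 269.61787818  45.25925477] [-3.14034453e+00  1.38002521e-03 -3.04461664e-02] [-0.37604464  0.17831119  0.99431359]
xyz [[0.0, 0.0, -0.64], [-0.01, -0.01, -0.63], [0.0, 0.0, -0.64]] 
dr [[0.0, 0.0, 0.0], [-0.01, 0.01, 0.0], [0.0, 0.0, -0.01]]
--
xyz [[-0.23, 0.59, 0.14], [-0.23, 0.58, 0.14], [-0.25, 0.57, 0.14], [-0.26, 0.57, 0.13], [-0.28, 0.57, 0.14], [-0.28, 0.56, 0.14]] 
dr [[0.0, 0.0, -0.14], [0.0, 0.0, -0.14], [0.0, 0.0, -0.15], [0.0, 0.0, -0.14], [0.0, 0.0, -0.14], [0.0, 0.0, -0.14]]
```

carry_out(xyz=[[0,0,-0.64],[0,0,-0.63],[0,0,-0.64],[-0.23,0.59,0.14],[-0.23,0.58,0.14],[-0.25,0.57,0.14],[-0.26,0.57,0.13],[-0.28,0.57,0.14]], dr=[[0,0,0],[0,0,0],[0,0,0],[0,0,-0.14],[0,0,-0.14],[0,0,-0.15],[0,0,-0.14],[0,0,-0.14]])

```text
time: 24.35
tool_pos: [522.9, 94.9, 118.0]
tcp_rot: [-3.14, 0.001, 0.069]
contact_force: [-0.2, 0.0, -1.0]
grip_width: 13.7
```

carry_out(xyz=[[-0.28,0.56,0.14],[0,0,0.2],[0,0,0],[0,0,0]], dr=[[0,0,-0.14],[0,0,0],[0,0,0],[0,0,0]])

```text
time: 24.85
tool_pos: [509.6, 62.1, 98.0]
tcp_rot: [-3.14, 0.001, 0.089]
contact_force: [0.1, 0.4, -0.9]
grip_width: 14.1
```

```bash
python3 - <<'E'
from h import *
print(pose()[0],get_obs()['tcp_rot'])
S=snap('scene','s11');T=snap('top','t11')
cv2.imwrite('pics/s11c.png',cv2.resize(S['image'][150:300,240:400],None,fx=4,fy=4,interpolation=cv2.INTER_CUBIC))
cv2.imwrite('pics/t11c.png',cv2.resize(T['image'][130:260,240:400],None,fx=4,fy=4,interpolation=cv2.INTER_CUBIC))
E
```

```text
[509.55503731  62.12998051  98.01433879] [-3.14004970e+00  5.83947260e-04  8.91200033e-02]
```

View pics/s11c.png

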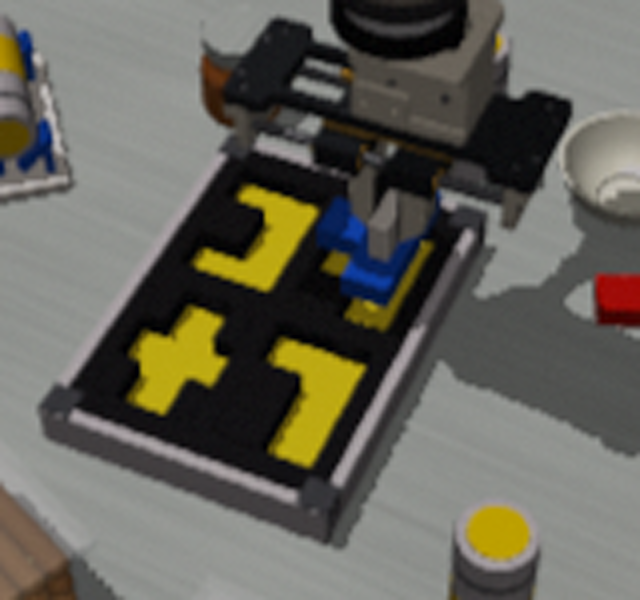

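View pics/t11c.png

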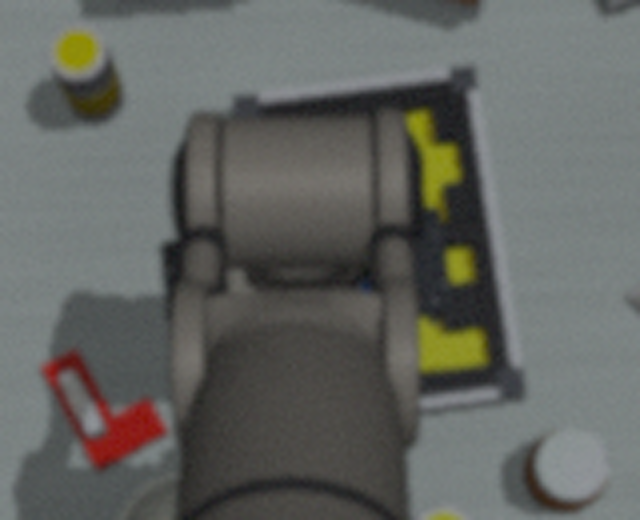

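```bash
python3 - <<'E'
from edges import *
c=load('s11')
for b in blobs(c['image'],'blue',35,(312,190,355,230),20):
    edges(c,b,69,53,'solid',5)
E
```

```text
yaw 5.95
   +x [(np.float64(528.1), 46, (-33, -15)), (np.float64(558.8), 58, (-3, 18))]
   -x []
   +y [(np.float64(21.4), 116, (506, 557))]
   -y [(np.float64(-34.8), 49, (506, 528)), (np.float64(-5.3), 33, (546, 561)), (np.float64(16.8), 20, (526, 535))]
```

Scene crop: the held tee sits over its cutout at (370,270). Relative to the cutout it is about 0.1 mm off in x and 1 mm in y. I'll nudge it and lower.

carry_out(xyz=[[0,0.012,0.2],[0,0,0.13],[0,0,0.05],[0,0,0.03],[0,0,0],[0,0,0]], dr=[[0,0,0],[0,0,0],[0,0,0],[0,0,0],[0,0,0],[0,0,0]])

```text
time: 25.7
tool_pos: [508.6, 60.6, 73.2]
tcp_rot: [-3.14, 0.002, 0.088]
contact_force: [-1.9, -0.4, -1.9]
grip_width: 13.9
```

carry_out(xyz=[[0,0,0.03],[0,0,0.03],[0,0,0],[0,0,0]], dr=[[0,0,0],[0,0,0],[0,0,0],[0,0,0]])

```text
time: 26.2
tool_pos: [508.5, 60.6, 69.7]
tcp_rot: [-3.14, 0.002, 0.088]
contact_force: [-4.9, -0.3, 2.2]
grip_width: 14.0
```

carry_out(xyz=[[-0.01,0,0.03],[0,0,0.03],[0,0,0.03],[0,0,0]], dr=[[0,0,0],[0,0,0],[0,0,0],[0,0,0]])

```text
time: 26.7
tool_pos: [508.2, 60.6, 63.9]
tcp_rot: [-3.14, 0.002, 0.088]
contact_force: [-3.5, -0.5, -1.3]
grip_width: 14.0
```

carry_out(xyz=[[0,0,0.03],[0,0,0.03],[0,0,0.02],[0,0,0]], dr=[[0,0,0],[0,0,0],[0,0,0],[0,0,0]])

```text
time: 27.2
tool_pos: [508.3, 60.6, 59.3]
tcp_rot: [-3.14, 0.001, 0.088]
contact_force: [-3.9, -0.5, -0.6]
grip_width: 13.7
```

carry_out(xyz=[[0,0,0.03],[0,0,0.03],[0,0,0],[0,0,0]], dr=[[0,0,0],[0,0,0],[0,0,0],[0,0,0]])

```text
time: 27.7
tool_pos: [508.5, 60.7, 58.9]
tcp_rot: [-3.141, -0.001, 0.089]
contact_force: [-14.2, -0.2, 30.6]
grip_width: 14.0
```

carry_out(xyz=[[0,0,-0.04],[0,0,0],[0,0,0],[0,0,0],[0,0,0],[0,0,0]], dr=[[0,0,0],[0,0,0],[0,0,0],[0,0,0],[0,0,0],[0,0,0]], gripper=-0.2)

```text
time: 28.45
tool_pos: [508.4, 60.6, 58.1]
tcp_rot: [-3.14, 0.001, 0.088]
contact_force: [-0.2, 0.6, -0.8]
grip_width: 36.7
```

carry_out(xyz=[[0,0,-0.5],[0,0,-0.8],[0,0,-0.8],[0,-0.8,0],[0,-0.8,0],[0,-0.8,0],[0,0,0],[0,0,0]], dr=[[0,0,0],[0,0,0],[0,0,0],[0,0,0],[0,0,0],[0,0,0],[0,0,0],[0,0,0]])

```text
time: 29.45
tool_pos: [495.8, 203.5, 184.3]
tcp_rot: [-3.141, 0.002, 0.089]
contact_force: [-0.6, -0.4, -0.1]
grip_width: 36.7
```

```bash
python3 - <<'E'
from h import *
print(pose()[0],get_obs()['tcp_rot'])
S=snap('scene','s12');T=snap('top','t12')
cv2.imwrite('pics/s12c.png',cv2.resize(S['image'][150:300,240:400],None,fx=4,fy=4,interpolation=cv2.INTER_CUBIC))
cv2.imwrite('pics/t12c.png',cv2.resize(T['image'][130:280,190:390],None,fx=4,fy=4,interpolation=cv2.INTER_CUBIC))
E
```

```text
[495.78531255 203.50086789 184.29566542] [-3.14062081e+00  1.56556774e-03  8.87714306e-02]
```

View pics/s12c.png

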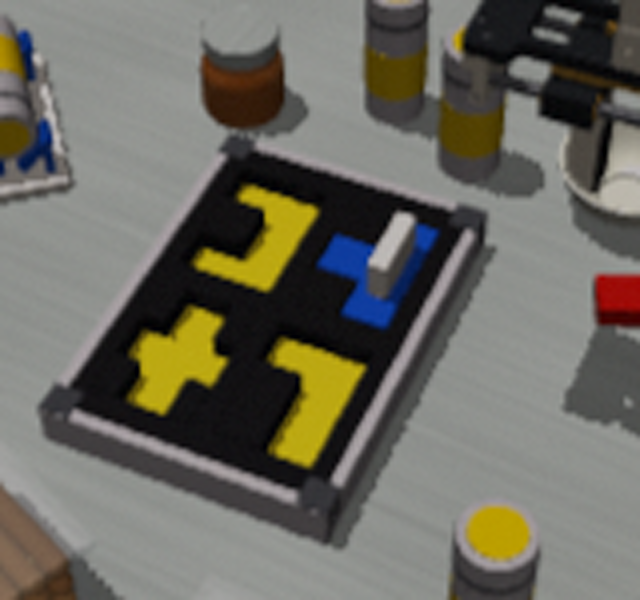

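View pics/t12c.png

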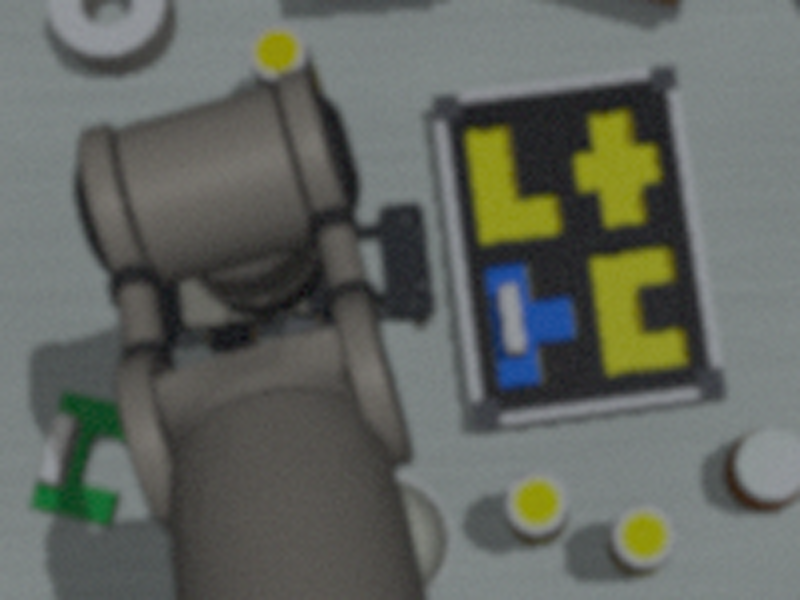

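The tee is seated flush: blue is level with the insert at top crop (530,325). It seated at TCP (508.4,60.6), so I'll carry that small bias over to the other cutouts. Next is the red ell.

```bash
python3 - <<'E'
from h import *
s=plan([454.7,234.1,120],Rtool(26.7),n=5); print('--'); plan([454.7,234.1,45],Rtool(26.7),start=s,n=3)
E
```

```text
xyz [[-0.13, -0.12, 0.21], [-0.12, -0.12, 0.22], [-0.11, -0.13, 0.21], [-0.09, -0.15, 0.22], [-0.09, -0.15, 0.21]] 
dr [[0.0, 0.0, -0.54], [0.0, 0.0, -0.55], [-0.01, 0.0, -0.54], [0.0, 0.01, -0.54], [0.0, 0.0, -0.55]]
--
xyz [[0.0, 0.0, 0.42], [0.0, 0.0, 0.42], [0.0, 0.0, 0.41]] 
dr [[0.0, 0.0, 0.0], [0.0, 0.0, 0.0], [0.0, 0.0, 0.0]]
```

carry_out(xyz=[[-0.13,-0.12,0.21],[-0.12,-0.12,0.22],[-0.11,-0.13,0.21],[-0.09,-0.15,0.22],[-0.09,-0.15,0.21],[0,0,0],[0,0,0]], dr=[[0,0,-0.54],[0,0,-0.55],[0,0,-0.54],[0,0,-0.54],[0,0,-0.55],[0,0,0],[0,0,0]])

```text
time: 30.42
tool_pos: [455.4, 234.9, 120.9]
tcp_rot: [-3.14, -0.0, 0.465]
contact_force: [0.4, 0.4, 0.0]
grip_width: 36.2
```

```bash
python3 - <<'E'
from edges import *
print(pose()[0],get_obs()['tcp_rot'])
S=snap('scene','s13')
for b in blobs(S['image'],'red',40,(380,205,430,255),20): edges(S,b,16,0,'solid',27)
cv2.imwrite('pics/s13c.png',cv2.resize(S['image'][150:280,320:480],None,fx=4,fy=4,interpolation=cv2.INTER_CUBIC))
plan([454.7,234.1,45],Rtool(26.7),n=3)
E
```

```text
[455.3915543  234.86824242 120.92934609] [-3.14011625e+00 -4.82744458e-04  4.65468486e-01]
yaw 26.58
   +x [(np.float64(496.2), 75, (-36, -12)), (np.float64(555.9), 71, (-6, 15))]
   -x [(np.float64(467.1), 109, (-37, -2))]
   +y [(np.float64(-2.0), 105, (483, 531)), (np.float64(18.7), 92, (520, 556))]
   -y [(np.float64(-40.0), 77, (459, 492)), (np.float64(-8.6), 134, (500, 553))]
xyz [[-0.01, 0.0, 0.42], [0.0, 0.01, 0.42], [-0.01, 0.0, 0.43]] 
dr [[0.0, 0.0, 0.0], [-0.01, 0.0, 0.0], [0.0, -0.01, 0.0]]
```

View pics/s13c.png

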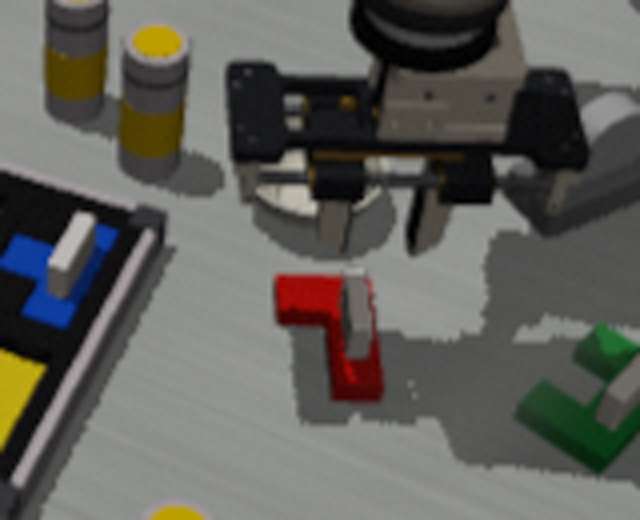

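The ell has not moved since the last measurement (crop (345,335)), and the fingers are in line with its rib. I'll descend.

carry_out(xyz=[[0,0,0.42],[0,0,0.42],[0,0,0.4],[0,0,0.03],[0,0,0]], dr=[[0,0,0],[0,0,0],[0,0,0],[0,0,0],[0,0,0]])

```text
time: 31.1
tool_pos: [455.2, 235.6, 45.0]
tcp_rot: [-3.14, -0.001, 0.467]
contact_force: [0.1, 0.4, 0.0]
grip_width: 36.5
```

carry_out(xyz=[[0,0,0],[0,0,0],[0,0,0],[0,0,0],[0,0,0],[0,0,0]], dr=[[0,0,0],[0,0,0],[0,0,0],[0,0,0],[0,0,0],[0,0,0]], gripper=-1)

```text
time: 31.85
tool_pos: [454.8, 235.6, 44.8]
tcp_rot: [-3.14, -0.0, 0.468]
contact_force: [-0.7, -0.9, 6.2]
grip_width: 13.9
```

```bash
python3 - <<'E'
from h import *
p,R=pose();print(p,get_obs()['tcp_rot'])
s=plan(p+[0,0,100],R,n=3)
print('--'); s=plan([619.4,70.7,115],Rtool(5.1),start=s,n=6)
E
```

```text
[454.82592146 235.62935931  44.75090996] [-3.14014222e+00 -4.95054539e-04  4.68108326e-01]
xyz [[0.0, 0.0, -0.56], [0.0, 0.0, -0.55], [0.0, 0.0, -0.56]] 
dr [[0.0, 0.0, 0.0], [0.0, 0.0, 0.0], [0.0, 0.0, 0.0]]
--
xyz [[0.2, 0.61, 0.08], [0.24, 0.61, 0.08], [0.28, 0.58, 0.09], [0.31, 0.57, 0.08], [0.35, 0.54, 0.08], [0.38, 0.52, 0.09]] 
dr [[0.0, 0.0, 0.45], [0.0, 0.0, 0.46], [-0.01, 0.0, 0.45], [0.0, 0.0, 0.45], [0.0, 0.0, 0.45], [0.0, 0.0, 0.46]]
```

carry_out(xyz=[[0,0,-0.56],[0,0,-0.55],[0,0,-0.56],[0.2,0.61,0.08],[0.24,0.61,0.08],[0.28,0.58,0.09],[0.31,0.57,0.08],[0.35,0.54,0.08]], dr=[[0,0,0],[0,0,0],[0,0,0],[0,0,0.45],[0,0,0.46],[0,0,0.45],[0,0,0.45],[0,0,0.45]])

```text
time: 32.85
tool_pos: [591.9, 97.3, 118.6]
tcp_rot: [-3.14, 0.002, 0.15]
contact_force: [-0.6, 0.2, -1.8]
grip_width: 13.7
```

carry_out(xyz=[[0.38,0.52,0.09],[0,0,0.25],[0,0,0],[0,0,0]], dr=[[0,0,0.46],[0,0,0],[0,0,0],[0,0,0]])

```text
time: 33.35
tool_pos: [618.0, 71.8, 98.9]
tcp_rot: [-3.14, 0.002, 0.09]
contact_force: [-0.3, 0.9, -1.5]
grip_width: 14.0
```

```bash
python3 - <<'E'
from edges import *
p=pose()[0];print(p,get_obs()['tcp_rot'])
S=snap('scene','s14')
cv2.imwrite('pics/s14c.png',cv2.resize(S['image'][170:310,240:400],None,fx=4,fy=4,interpolation=cv2.INTER_CUBIC))
z=p[2]-45
for b in blobs(S['image'],'red',40,(285,200,350,275),20): edges(S,b,z+16,z,'solid',5)
E
```

```text
[618.04940011  71.76499401  98.87321162] [-3.13983278e+00  2.18932956e-03  8.95955636e-02]
yaw 5.43
   +x [(np.float64(666.2), 68, (3, 24))]
   -x [(np.float64(646.4), 22, (10, 17))]
   +y [(np.float64(26.9), 123, (616, 663))]
   -y [(np.float64(-2.2), 68, (637, 664)), (np.float64(20.1), 19, (635, 642))]
```

View pics/s14c.png

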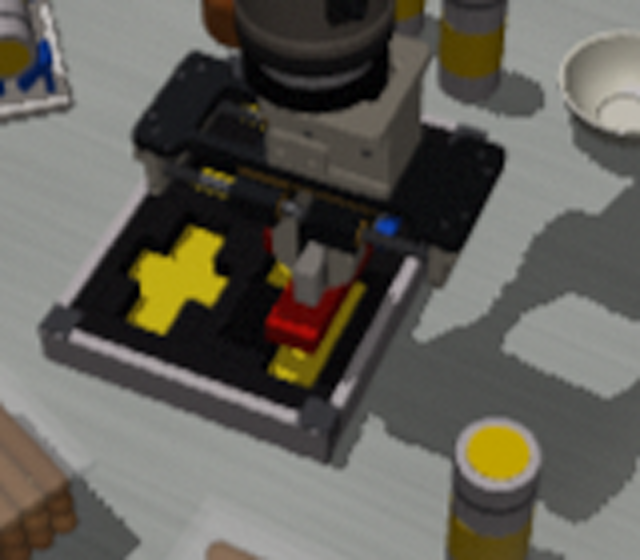

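carry_out(xyz=[[0.042,0.02,0.2],[0,0,0.13],[0,0,0.05],[0,0,0.03],[0,0,0],[0,0,0]], dr=[[0,0,0],[0,0,0],[0,0,0],[0,0,0],[0,0,0],[0,0,0]])

```text
time: 34.15
tool_pos: [621.5, 69.9, 74.6]
tcp_rot: [-3.14, 0.001, 0.088]
contact_force: [-0.3, 0.6, -1.3]
grip_width: 13.7
```

carry_out(xyz=[[0,0,0.03],[0,0,0.03],[0,0,0],[0,0,0]], dr=[[0,0,0],[0,0,0],[0,0,0],[0,0,0]])

```text
time: 34.65
tool_pos: [621.4, 69.9, 70.7]
tcp_rot: [-3.14, 0.001, 0.088]
contact_force: [1.0, -0.1, -2.0]
grip_width: 13.7
```

carry_out(xyz=[[0,0,0.03],[0,0,0.03],[0,0,0.03],[0,0,0]], dr=[[0,0,0],[0,0,0],[0,0,0],[0,0,0]])

```text
time: 35.15
tool_pos: [621.4, 69.9, 65.2]
tcp_rot: [-3.14, 0.001, 0.088]
contact_force: [-0.4, 0.0, 1.9]
grip_width: 13.6
```

carry_out(xyz=[[0,0,0.03],[0,0,0.03],[0,0,0.02],[0,0,0]], dr=[[0,0,0],[0,0,0],[0,0,0],[0,0,0]])

```text
time: 35.65
tool_pos: [621.3, 69.9, 60.2]
tcp_rot: [-3.14, 0.002, 0.088]
contact_force: [-1.3, 0.4, -1.0]
grip_width: 14.0
```

carry_out(xyz=[[0,0,0.03],[0,0,0.03],[0,0,0],[0,0,0]], dr=[[0,0,0],[0,0,0],[0,0,0],[0,0,0]])

```text
time: 36.15
tool_pos: [621.4, 69.9, 58.8]
tcp_rot: [-3.14, 0.0, 0.088]
contact_force: [-5.3, -0.9, 13.3]
grip_width: 13.8
```

carry_out(xyz=[[0,0,0.01],[0,0,0],[0,0,0]], dr=[[0,0,0],[0,0,0],[0,0,0]])

```text
time: 36.52
tool_pos: [621.4, 69.9, 58.7]
tcp_rot: [-3.14, 0.0, 0.088]
contact_force: [-7.9, -0.5, 17.3]
grip_width: 13.5
```

carry_out(xyz=[[0,0,-0.03],[0,0,0],[0,0,0],[0,0,0],[0,0,0],[0,0,0]], dr=[[0,0,0],[0,0,0],[0,0,0],[0,0,0],[0,0,0],[0,0,0]], gripper=-0.2)

```text
time: 37.28
tool_pos: [621.4, 69.9, 58.0]
tcp_rot: [-3.14, 0.001, 0.088]
contact_force: [0.2, -0.9, 0.3]
grip_width: 36.7
```

carry_out(xyz=[[0,0,-0.5],[0,0,-0.8],[0,0,-0.8],[-0.7,-0.4,0],[-0.7,-0.4,0],[-0.5,-0.8,0],[0,0,0],[0,0,0]], dr=[[0,0,0],[0,0,0],[0,0,0],[0,0,0],[0,0,0],[0,0,0],[0,0,0],[0,0,0]])

```text
time: 38.28
tool_pos: [500.1, 155.2, 184.7]
tcp_rot: [-3.14, 0.0, 0.089]
contact_force: [0.1, -0.5, -0.4]
grip_width: 36.8
```

```bash
python3 - <<'E'
from edges import *
print(pose()[0],get_obs()['tcp_rot'])
S=snap('scene','s15');T=snap('top','t15')
cv2.imwrite('pics/s15c.png',np.hstack([cv2.resize(S['image'][150:310,240:340],None,fx=4,fy=4,interpolation=cv2.INTER_CUBIC),cv2.resize(T['image'][130:290,190:290],None,fx=4,fy=4,interpolation=cv2.INTER_CUBIC)]))
for c,box in ((S,(440,225,500,275)),(T,(190,220,235,270))):
  for b in blobs(c['image'],'green',25,box,20): edges(c,b,16,0,'solid',-15)
E
```

```text
[500.06188214 155.24151061 184.72483296] [-3.14044121e+00  8.64510329e-05  8.88870269e-02]
yaw -14.95
   +x [(np.float64(282.9), 33, (459, 470)), (np.float64(345.3), 27, (462, 474)), (np.float64(349.8), 19, (485, 491)), (np.float64(355.0), 19, (495, 504))]
   -x [(np.float64(268.6), 58, (463, 505)), (np.float64(332.6), 19, (470, 476)), (np.float64(335.2), 17, (458, 463)), (np.float64(337.4), 18, (492, 497))]
   +y [(np.float64(476.9), 78, (258, 297)), (np.float64(507.9), 194, (261, 352))]
   -y [(np.float64(479.2), 37, (311, 328)), (np.float64(497.1), 13, (271, 367)), (np.float64(502.1), 83, (291, 332))]
yaw -16.38
   +x [(np.float64(271.1), 17, (505, 511)), (np.float64(278.3), 33, (466, 479)), (np.float64(341.8), 106, (463, 512))]
   -x [(np.float64(254.1), 106, (474, 515)), (np.float64(321.0), 22, (467, 476))]
   +y [(np.float64(496.9), 95, (281, 317)), (np.float64(516.5), 29, (260, 337))]
   -y [(np.float64(462.3), 57, (262, 337)), (np.float64(491.3), 65, (287, 311))]
```

View pics/s15c.png

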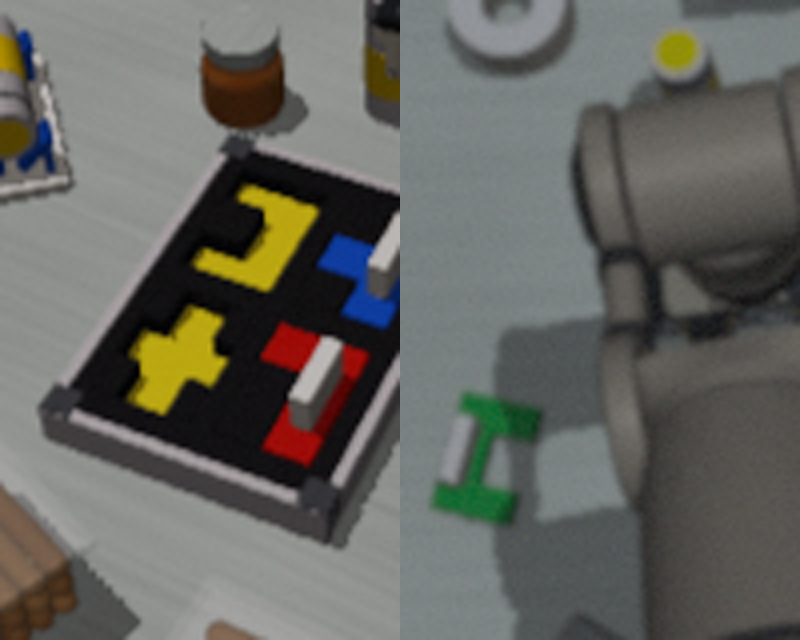

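The ell is also flush. The fork readings in the scene view are off because its side faces are darker, so I'll redo those at two thresholds.

```bash
python3 - <<'E'
from edges import *
for tag,box in (('s9',(440,225,500,275)),('t9',(190,220,235,270))):
  c=load(tag); m=masks(c['image'])['green']
  print(tag,'peak',m[box[1]:box[3],box[0]:box[2]].max())
  for thr,lo in ((10,0),(30,0),(40,16)):
    for b in blobs(c['image'],'green',thr,box,20): print(thr,lo,end=' ');edges(c,b,16,lo,'solid',-15)
c=load('s9');cv2.imwrite('pics/forkc.png',cv2.resize(c['image'][220:275,435:505],None,fx=8,fy=8,interpolation=cv2.INTER_NEAREST))
E
```

```text
s9 peak 67.0
10 0 yaw -15.02
   +x [(np.float64(294.2), 39, (457, 470)), (np.float64(358.3), 153, (452, 505))]
   -x [(np.float64(266.3), 86, (453, 506)), (np.float64(330.3), 66, (452, 475)), (np.float64(335.5), 16, (492, 497))]
   +y [(np.float64(478.5), 85, (256, 299)), (np.float64(509.9), 184, (268, 353))]
   -y [(np.float64(448.8), 86, (271, 356)), (np.float64(478.2), 31, (312, 327)), (np.float64(501.0), 86, (290, 331))]
30 0 yaw -16.13
   +x [(np.float64(337.5), 145, (458, 510))]
   -x [(np.float64(258.8), 13, (506, 510)), (np.float64(323.5), 65, (461, 483)), (np.float64(327.6), 18, (498, 504))]
   +y [(np.float64(513.2), 166, (251, 333))]
   -y [(np.float64(456.9), 31, (329, 344)), (np.float64(486.0), 34, (303, 319)), (np.float64(509.1), 88, (281, 322))]
30 0 yaw -15.12
   +x [(np.float64(280.2), 50, (453, 471))]
   -x [(np.float64(267.9), 66, (455, 477))]
   +y [(np.float64(477.8), 41, (258, 278))]
   -y [(np.float64(451.7), 30, (272, 288))]
40 16 yaw -15.74
   +x [(np.float64(352.2), 146, (461, 511))]
   -x [(np.float64(327.7), 68, (459, 511)), (np.float64(331.8), 18, (496, 5
[... 864 characters left out ...]
(np.float64(283.7), 38, (460, 475)), (np.float64(347.6), 123, (460, 508))]
   -x [(np.float64(260.7), 126, (463, 512)), (np.float64(325.3), 42, (463, 479))]
   +y [(np.float64(492.7), 101, (285, 324)), (np.float64(512.6), 23, (266, 342))]
   -y [(np.float64(457.6), 61, (267, 342)), (np.float64(488.0), 65, (292, 317))]
40 16 yaw -15.80
   +x [(np.float64(274.5), 16, (502, 508)), (np.float64(281.3), 38, (461, 475)), (np.float64(345.2), 118, (462, 507))]
   -x [(np.float64(260.3), 122, (460, 507)), (np.float64(324.2), 36, (461, 474))]
   +y [(np.float64(492.1), 103, (283, 322)), (np.float64(511.9), 18, (265, 340))]
   -y [(np.float64(455.4), 59, (265, 340)), (np.float64(485.5), 67, (290, 315))]
```

View pics/forkc.png

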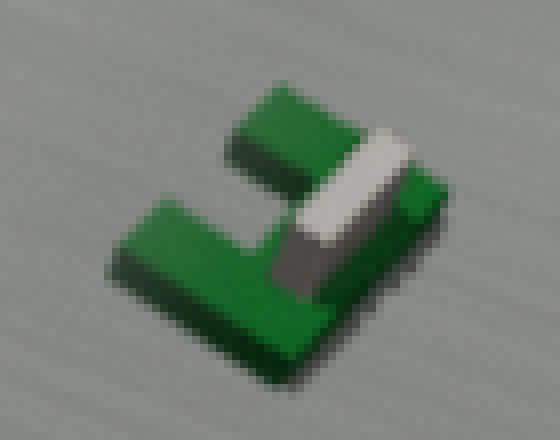

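```bash
python3 - <<'E'
from h import *
s=plan([429,398,120],Rtool(-15.4),n=6)
E
```

```text
xyz [[-0.14, -0.69, 0.18], [-0.18, -0.68, 0.18], [-0.22, -0.67, 0.18], [-0.26, -0.66, 0.18], [-0.29, -0.64, 0.18], [-0.34, -0.62, 0.18]] 
dr [[0.0, 0.0, 0.42], [0.0, 0.0, 0.43], [0.0, 0.0, 0.42], [0.0, 0.0, 0.43], [-0.01, 0.01, 0.42], [0.0, 0.0, 0.43]]
```

carry_out(xyz=[[-0.14,-0.69,0.18],[-0.18,-0.68,0.18],[-0.22,-0.67,0.18],[-0.26,-0.66,0.18],[-0.29,-0.64,0.18],[-0.34,-0.62,0.18],[0,0,0],[0,0,0]], dr=[[0,0,0.42],[0,0,0.43],[0,0,0.42],[0,0,0.43],[0,0,0.42],[0,0,0.43],[0,0,0],[0,0,0]])

```text
time: 39.38
tool_pos: [428.5, 398.1, 119.7]
tcp_rot: [-3.141, 0.002, -0.268]
contact_force: [-0.1, 0.0, -0.5]
grip_width: 36.5
```

```bash
python3 - <<'E'
from h import *
print(pose()[0],get_obs()['tcp_rot'])
S=snap('scene','s16')
cv2.imwrite('pics/s16c.png',cv2.resize(S['image'][150:280,400:560],None,fx=4,fy=4,interpolation=cv2.INTER_CUBIC))
plan([429,398,45],Rtool(-15.4),n=3)
E
```

```text
[428.45967709 398.14464307 119.68779439] [-3.14134661e+00  1.67258822e-03 -2.68051293e-01]
xyz [[0.0, 0.0, 0.42], [0.0, 0.0, 0.41], [0.01, 0.0, 0.42]] 
dr [[0.0, 0.0, 0.0], [0.0, 0.01, 0.0], [-0.01, 0.0, 0.0]]
```

View pics/s16c.png

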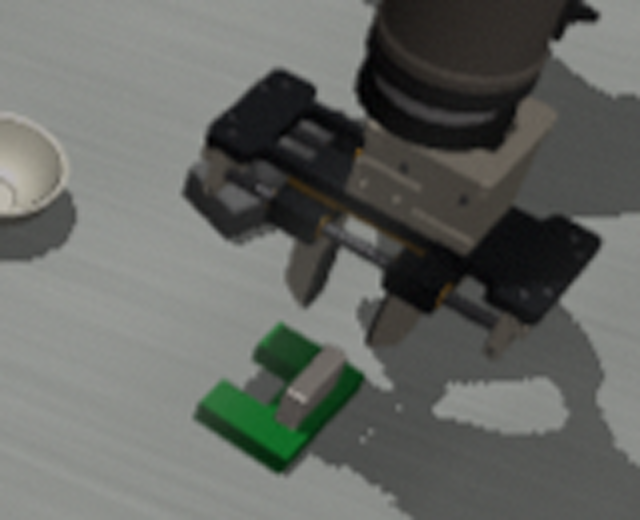

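The green fork is at crop (285,400) with the fingers straddling its rib line. The dispenser behind is clear at finger height. I'll descend.

carry_out(xyz=[[0,0,0.42],[0,0,0.42],[0,0,0.4],[0,0,0],[0,0,0]], dr=[[0,0,0],[0,0,0],[0,0,0],[0,0,0],[0,0,0]])

```text
time: 40.05
tool_pos: [428.7, 398.8, 46.7]
tcp_rot: [-3.139, 0.001, -0.269]
contact_force: [-0.2, -0.1, 0.2]
grip_width: 36.6
```

carry_out(xyz=[[0,0,0],[0,0,0],[0,0,0],[0,0,0],[0,0,0],[0,0,0]], dr=[[0,0,0],[0,0,0],[0,0,0],[0,0,0],[0,0,0],[0,0,0]], gripper=-1)

```text
time: 40.8
tool_pos: [427.7, 399.1, 46.2]
tcp_rot: [-3.14, 0.001, -0.268]
contact_force: [-0.8, -2.0, 5.4]
grip_width: 13.6
```

```bash
python3 - <<'E'
from h import *
p,R=pose();print(p,get_obs()['tcp_rot'])
s=plan(p+[0,0,100],R,n=3)
print('--'); s=plan([515.6,-19,115],Rtool(5.1),start=s,n=9)
E
```

```text
[427.69380531 399.0710409   46.1655424 ] [-3.14038140e+00  1.20534144e-03 -2.67685368e-01]
xyz [[0.0, 0.0, -0.56], [0.0, 0.0, -0.55], [0.0, 0.0, -0.56]] 
dr [[0.0, 0.0, 0.0], [0.0, 0.0, 0.0], [0.0, 0.0, 0.0]]
--
xyz [[0.36, 0.7, 0.06], [0.34, 0.72, 0.05], [0.3, 0.73, 0.06], [0.28, 0.74, 0.06], [0.24, 0.75, 0.05], [0.22, 0.76, 0.06], [0.18, 0.77, 0.06], [0.16, 0.78, 0.06]] 
dr [[0.0, 0.0, -0.28], [0.0, 0.0, -0.29], [0.0, 0.0, -0.28], [0.0, 0.0, -0.29], [-0.01, 0.0, -0.28], [0.0, 0.0, -0.28], [0.0, 0.01, -0.29], [0.0, 0.0, -0.28]]
xyz [[0.12, 0.78, 0.06]] 
dr [[0.0, 0.0, -0.28]]
```

carry_out(xyz=[[0,0,-0.56],[0,0,-0.55],[0,0,-0.56],[0.36,0.7,0.06],[0.34,0.72,0.05],[0.3,0.73,0.06],[0.28,0.74,0.06],[0.24,0.75,0.05]], dr=[[0,0,0],[0,0,0],[0,0,0],[0,0,-0.28],[0,0,-0.29],[0,0,-0.28],[0,0,-0.29],[0,0,-0.28]])

```text
time: 41.8
tool_pos: [476.4, 165.6, 128.3]
tcp_rot: [-3.14, 0.002, -0.068]
contact_force: [0.9, -0.6, -1.8]
grip_width: 13.3
```

carry_out(xyz=[[0.22,0.76,0.06],[0.18,0.77,0.06],[0.16,0.78,0.06],[0.12,0.78,0.06],[0,0,0.25],[0,0,0],[0,0,0]], dr=[[0,0,-0.28],[0,0,-0.29],[0,0,-0.28],[0,0,-0.28],[0,0,0],[0,0,0],[0,0,0]])

```text
time: 42.68
tool_pos: [515.0, -17.9, 98.9]
tcp_rot: [-3.14, 0.002, 0.089]
contact_force: [0.1, -0.3, -1.1]
grip_width: 13.9
```

```bash
python3 - <<'E'
from edges import *
p=pose()[0];print(p,get_obs()['tcp_rot'])
S=snap('scene','s17')
cv2.imwrite('pics/s17c.png',cv2.resize(S['image'][150:290,230:390],None,fx=4,fy=4,interpolation=cv2.INTER_CUBIC))
z=p[2]-46.2
for thr in (10,20):
  for b in blobs(S['image'],'green',thr,(275,180,340,240),20): print(thr,end=' ');edges(S,b,z+16,z,'solid',5)
E
```

```text
[515.01448584 -17.9203137   98.89023458] [-3.13977690e+00  1.78379433e-03  8.94335210e-02]
10 yaw 5.07
   +x [(np.float64(560.2), 125, (-103, -53))]
   -x [(np.float64(533.2), 57, (-102, -82)), (np.float64(538.2), 14, (-65, -61))]
   +y [(np.float64(-48.4), 164, (473, 554))]
   -y [(np.float64(-107.7), 39, (539, 556)), (np.float64(-57.0), 26, (522, 534)), (np.float64(-48.4), 32, (488, 503))]
20 yaw 5.65
   +x [(np.float64(558.2), 135, (-108, -59))]
   -x [(np.float64(533.5), 54, (-106, -88)), (np.float64(539.0), 17, (-71, -65))]
   +y [(np.float64(-55.3), 194, (471, 554))]
   -y [(np.float64(-111.9), 20, (539, 547)), (np.float64(-61.4), 26, (522, 534)), (np.float64(-51.1), 30, (488, 506))]
```

View pics/s17c.png

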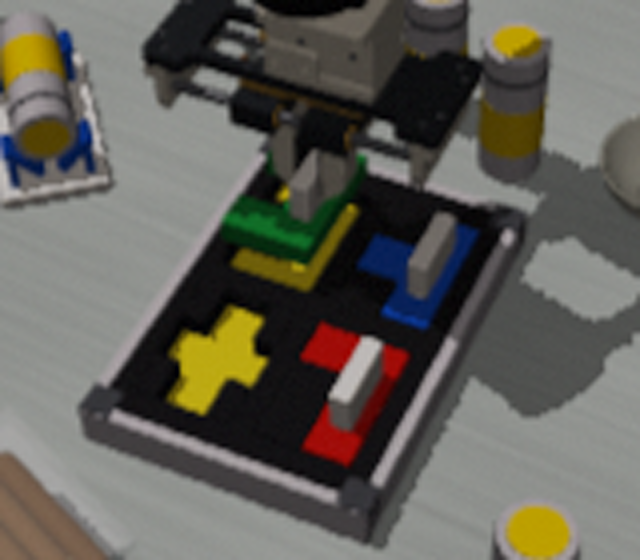

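carry_out(xyz=[[-0.012,0.02,0.2],[0,0,0.13],[0,0,0.05],[0,0,0.03],[0,0,0],[0,0,0]], dr=[[0,0,0],[0,0,0],[0,0,0],[0,0,0],[0,0,0],[0,0,0]])

```text
time: 43.48
tool_pos: [514.8, -20.3, 74.5]
tcp_rot: [-3.14, 0.001, 0.088]
contact_force: [-0.1, -0.5, -1.0]
grip_width: 13.8
```

carry_out(xyz=[[0,0,0.03],[0,0,0.03],[0,0,0],[0,0,0]], dr=[[0,0,0],[0,0,0],[0,0,0],[0,0,0]])

```text
time: 43.98
tool_pos: [514.3, -20.3, 70.7]
tcp_rot: [-3.14, 0.002, 0.088]
contact_force: [-2.1, -0.7, 0.5]
grip_width: 13.6
```

carry_out(xyz=[[0,0,0.03],[0,0,0.03],[0,0,0.03],[0,0,0]], dr=[[0,0,0],[0,0,0],[0,0,0],[0,0,0]])

```text
time: 44.48
tool_pos: [514.4, -20.2, 65.0]
tcp_rot: [-3.14, 0.002, 0.088]
contact_force: [-2.2, -0.2, -0.1]
grip_width: 13.7
```

carry_out(xyz=[[0,0,0.03],[0,0,0.03],[0,0,0],[0,0,0]], dr=[[0,0,0],[0,0,0],[0,0,0],[0,0,0]])

```text
time: 44.98
tool_pos: [514.4, -20.3, 61.5]
tcp_rot: [-3.14, 0.002, 0.088]
contact_force: [-2.1, -1.0, -1.7]
grip_width: 13.8
```

carry_out(xyz=[[0,0,0.03],[0,0,0.03],[0,0,0],[0,0,0]], dr=[[0,0,0],[0,0,0],[0,0,0],[0,0,0]])

```text
time: 45.48
tool_pos: [514.7, -20.2, 60.1]
tcp_rot: [-3.141, 0.0, 0.088]
contact_force: [-8.6, -0.6, 20.3]
grip_width: 13.5
```

carry_out(xyz=[[0,0,-0.03],[0,0,0],[0,0,0],[0,0,0],[0,0,0],[0,0,0]], dr=[[0,0,0],[0,0,0],[0,0,0],[0,0,0],[0,0,0],[0,0,0]], gripper=-0.2)

```text
time: 46.22
tool_pos: [514.6, -20.3, 59.9]
tcp_rot: [-3.14, 0.001, 0.088]
contact_force: [0.7, -0.3, 0.1]
grip_width: 36.6
```

carry_out(xyz=[[0,0,-0.5],[0,0,-0.8],[0,0,-0.8],[0,0,-0.5],[-0.3,0.8,0],[-0.3,0.8,0],[-0.3,0.8,0],[-0.3,0.8,0]], dr=[[0,0,0],[0,0,0],[0,0,0],[0,0,0],[0,0,0],[0,0,0],[0,0,0],[0,0,0]])

```text
time: 47.22
tool_pos: [459.4, -219.5, 215.9]
tcp_rot: [-3.14, 0.001, 0.088]
contact_force: [0.1, -0.2, 0.6]
grip_width: 36.9
```

carry_out(xyz=[[-0.5,0.5,0],[-0.5,0.5,0],[0,0,0],[0,0,0]], dr=[[0,0,0],[0,0,0],[0,0,0],[0,0,0]])

```text
time: 47.72
tool_pos: [405.7, -282.9, 215.8]
tcp_rot: [-3.14, 0.001, 0.088]
contact_force: [-0.1, 0.7, -0.7]
grip_width: 36.9
```

```bash
python3 - <<'E'
from h import *
print(pose()[0],get_obs()['tcp_rot'])
S=snap('scene','s18');T=snap('top','t18')
cv2.imwrite('pics/s18c.png',cv2.resize(S['image'][110:290,190:390],None,fx=4,fy=3.3,interpolation=cv2.INTER_CUBIC))
cv2.imwrite('pics/t18c.png',cv2.resize(T['image'][130:260,290:490],None,fx=4,fy=4,interpolation=cv2.INTER_CUBIC))
E
```

```text
[ 405.68480771 -282.85260285  215.76673721] [-3.13985291e+00  9.15165382e-04  8.76028577e-02]
```

View pics/s18c.png

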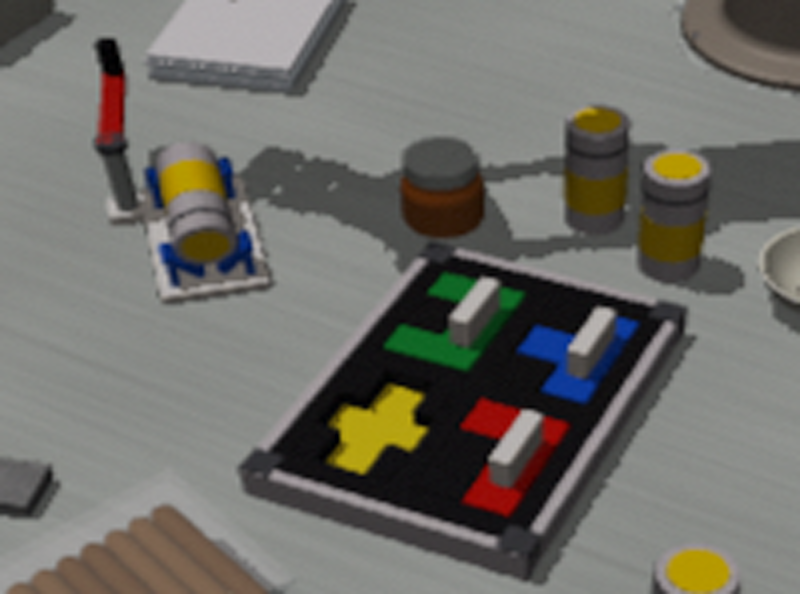

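View pics/t18c.png

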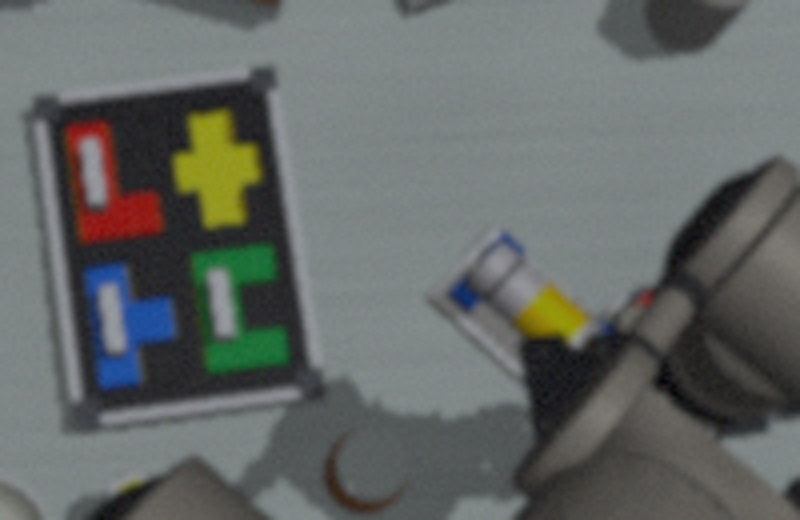

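The fork, tee and ell are all flush in their cutouts, only the empty cross cutout shows yellow, and the canister lies in both saddles. Now I'll locate the open knob and close the keeper.

```bash
python3 - <<'E'
from h import *
T=load('t8');S=load('s18');S3=load('s3')
cv2.imwrite('pics/kn.png',np.hstack([cv2.resize(T['image'][195:240,440:490],None,fx=8,fy=8,interpolation=cv2.INTER_NEAREST),cv2.resize(S['image'][115:160,200:250],None,fx=8,fy=8,interpolation=cv2.INTER_NEAREST)]))
for c,box in((T,(440,195,490,240)),(S,(205,115,240,160))):
    b=max(blobs(c['image'],'red',45,box),key=len); r=cv2.minAreaRect(b.astype(np.float32));print(np.round(r[0],1),np.round(r[1],1),r[2])
    bp=cv2.boxPoints(r);print(onz(c,bp,84).round(0)[:,:2].tolist())
E
```

```text
[461.5 216.2] [34.   5.7] 47.42927551269531
[[494.0, -313.0], [505.0, -326.0], [430.0, -384.0], [419.0, -371.0]]
[217.5 142.4] [ 6.4 21.2] 2.862405300140381
[[507.0, -328.0], [430.0, -387.0], [422.0, -369.0], [500.0, -311.0]]
```

View pics/kn.png

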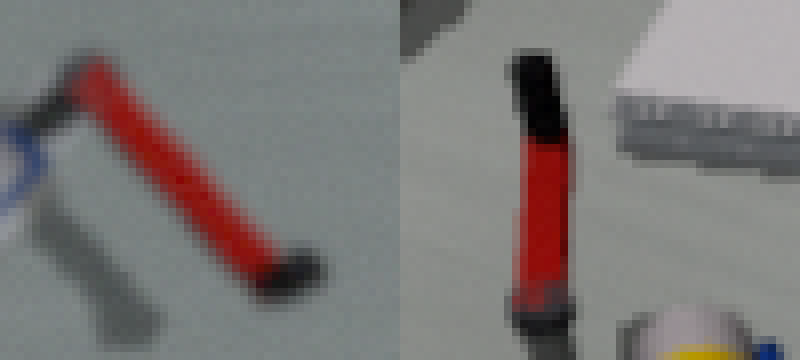

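```bash
python3 - <<'E'
from h import *
s=plan([421.5,-380.5,150],Rtool(37.5),n=5)
E
```

```text
xyz [[0.02, 0.33, 0.22], [-0.01, 0.33, 0.22], [-0.06, 0.33, 0.22], [-0.09, 0.32, 0.22], [-0.12, 0.31, 0.21]] 
dr [[0.0, 0.0, -0.81], [-0.01, 0.0, -0.81], [0.0, 0.0, -0.81], [0.0, 0.0, -0.81], [0.0, 0.0, -0.81]]
```

carry_out(xyz=[[0.02,0.33,0.22],[-0.01,0.33,0.22],[-0.06,0.33,0.22],[-0.09,0.32,0.22],[-0.12,0.31,0.21],[0,0,0],[0,0,0]], dr=[[0,0,-0.81],[0,0,-0.81],[0,0,-0.81],[0,0,-0.81],[0,0,-0.81],[0,0,0],[0,0,0]])

```text
time: 48.7
tool_pos: [421.4, -380.4, 150.4]
tcp_rot: [-3.139, 0.0, 0.653]
contact_force: [0.3, 1.0, -0.8]
grip_width: 36.9
```

```bash
python3 - <<'E'
from h import *
print(pose()[0],get_obs()['tcp_rot'])
S=snap('scene','s19')
cv2.imwrite('pics/s19c.png',cv2.resize(S['image'][70:190,150:290],None,fx=5,fy=5,interpolation=cv2.INTER_CUBIC))
E
```

```text
[ 421.35922486 -380.44647741  150.43584998] [-3.13942291e+00  5.54409957e-05  6.52829125e-01]
```

View pics/s19c.png

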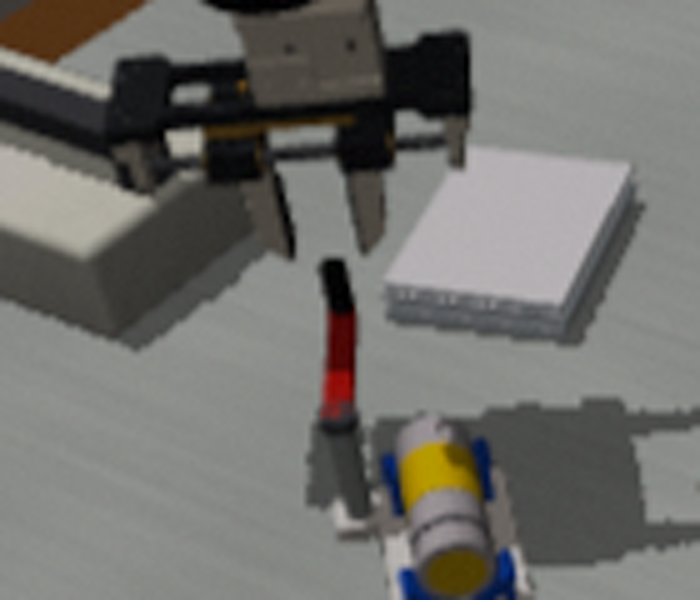

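The knob at crop (335,285) is midway between the fingertips at (290,250) and (370,250). I'll lower, narrow the cage, then follow the arc.

carry_out(xyz=[[0,0,0.3],[0,0,0.3],[0,0,0],[0,0,0]], dr=[[0,0,0],[0,0,0],[0,0,0],[0,0,0]])

```text
time: 49.25
tool_pos: [421.3, -381.4, 115.2]
tcp_rot: [-3.141, 0.0, 0.654]
contact_force: [0.4, -0.0, 0.8]
grip_width: 36.7
```

carry_out(xyz=[[0,0,0],[0,0,0],[0,0,0]], dr=[[0,0,0],[0,0,0],[0,0,0]], gripper=-0.5)

```text
time: 49.62
tool_pos: [420.9, -381.5, 114.5]
tcp_rot: [-3.14, 0.0, 0.654]
contact_force: [-0.0, 0.1, -0.7]
grip_width: 23.3
```

```bash
python3 - <<'E'
from h import *
p,R=pose();print(p,R.as_euler('xyz',degrees=True))
pv=np.array([497.6,-322])
v=p[:2]-pv;print('r',np.linalg.norm(v),'th',np.degrees(np.arctan2(v[1],v[0]))%360)
th0=np.degrees(np.arctan2(v[1],v[0]))%360; r=np.linalg.norm(v)
X=[];D=[];P=p.copy();RR=R;n=12;N=th0-136
for k in range(1,n+1):
    th=np.radians(th0-N*k/n); rr=r+(96-r)*k/n
    tp=np.array([pv[0]+rr*np.cos(th),pv[1]+rr*np.sin(th),p[2]])
    x=np.round(RR.inv().apply(tp-P)/60,2); P=P+RR.apply(x*60); RR=RR*Ro.from_rotvec([0,0,N/n],degrees=True)
    X.append(x.tolist())
print(N/n/8,X,P)
E
```

```text
[ 420.91907726 -381.50699136  114.47735606] [-1.79919033e+02  1.32876948e-02  3.74469313e+01]
r 97.06207257528516 th 217.8126732004741
0.852215345838272 [[0.01, -0.19, 0.0], [0.01, -0.19, 0.0], [0.01, -0.2, 0.0], [0.02, -0.19, 0.0], [0.01, -0.19, 0.0], [0.01, -0.19, 0.0], [0.01, -0.19, 0.0], [0.01, -0.19, 0.0], [0.01, -0.19, 0.0], [0.02, -0.19, 0.0], [0.01, -0.19, 0.0], [0.01, -0.19, 0.0]] [ 428.51759873 -255.4868958   114.59304142]
```

carry_out(xyz=[[0.01,-0.19,0],[0.01,-0.19,0],[0.01,-0.2,0],[0.02,-0.19,0],[0.01,-0.19,0],[0.01,-0.19,0]], dr=[[0,0,0.85],[0,0,0.85],[0,0,0.85],[0,0,0.85],[0,0,0.85],[0,0,0.85]])

```text
time: 50.38
tool_pos: [401.1, -316.7, 114.5]
tcp_rot: [-3.141, 0.001, -0.063]
contact_force: [1.0, -1.0, -0.7]
grip_width: 22.7
```

carry_out(xyz=[[0.01,-0.19,0],[0.01,-0.19,0],[0.01,-0.19,0],[0.02,-0.19,0],[0,0,0]], dr=[[0,0,0.85],[0,0,0.85],[0,0,0.85],[0,0,0.85],[0,0,0]])

```text
time: 51.0
tool_pos: [414.8, -273.2, 114.5]
tcp_rot: [-3.141, 0.002, -0.531]
contact_force: [-0.5, -0.1, 0.8]
grip_width: 23.2
```

```bash
python3 - <<'E'
from h import *
p,R=pose();print(p,R.as_euler('xyz',degrees=True))
v=p[:2]-[497.6,-322];print(np.linalg.norm(v),np.degrees(np.arctan2(v[1],v[0])))
S=snap('scene','s20')
cv2.imwrite('pics/s20c.png',cv2.resize(S['image'][80:210,180:300],None,fx=5,fy=4.6,interpolation=cv2.INTER_CUBIC))
E
```

```text
[ 414.75466795 -273.15542177  114.46739479] [-1.79970729e+02  9.54956586e-02 -3.04312186e+01]
96.1724589774707 149.47692694290586
```

View pics/s20c.png

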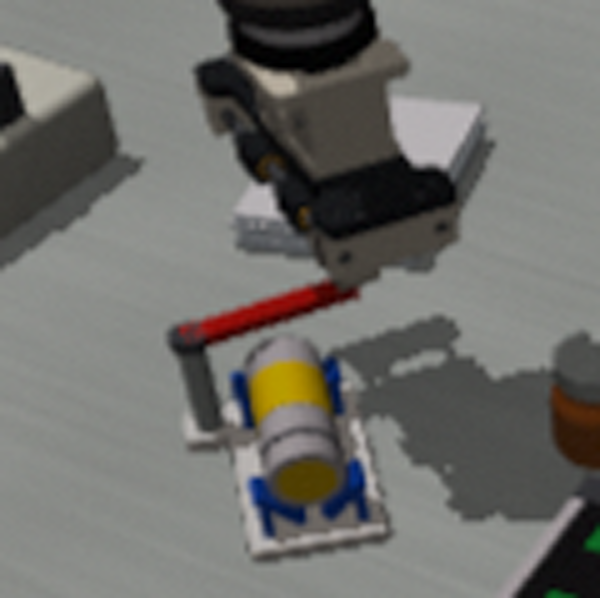

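The keeper follows the gripper, with red at crop (270,310). It has about 15° to go.

carry_out(xyz=[[0.01,-0.19,0],[0.01,-0.19,0],[0,0,0]], dr=[[0,0,0.85],[0,0,0.85],[0,0,0]])

```text
time: 51.42
tool_pos: [428.3, -255.4, 114.3]
tcp_rot: [-3.142, 0.002, -0.767]
contact_force: [-0.5, -0.6, -0.8]
grip_width: 22.9
```

carry_out(xyz=[[0,-0.06,0],[0,0,0]], dr=[[0,0,0.25],[0,0,0]])

```text
time: 51.68
tool_pos: [430.5, -253.1, 114.3]
tcp_rot: [3.141, 0.002, -0.802]
contact_force: [0.1, -0.8, 0.3]
grip_width: 22.8
```

carry_out(xyz=[[0,-0.04,0],[0,0,0]], dr=[[0,0,0.15],[0,0,0]])

```text
time: 51.92
tool_pos: [432.2, -251.5, 114.3]
tcp_rot: [3.141, 0.002, -0.826]
contact_force: [-1.6, -3.1, 0.1]
grip_width: 22.8
```

carry_out(xyz=[[0,-0.03,0],[0,0,0]], dr=[[0,0,0],[0,0,0]])

```text
time: 52.18
tool_pos: [432.5, -251.3, 114.3]
tcp_rot: [3.138, 0.002, -0.825]
contact_force: [-7.9, -8.0, -0.1]
grip_width: 22.9
```

At the stop, with 11 N. I'll back off inside the cage, then lift straight up and park.

carry_out(xyz=[[0,0.06,0],[0,0,0],[0,0,0]], dr=[[0,0,0],[0,0,0],[0,0,0]], gripper=-0.4)

```text
time: 52.55
tool_pos: [431.3, -252.1, 114.4]
tcp_rot: [-3.141, 0.002, -0.826]
contact_force: [-0.1, -0.8, 0.3]
grip_width: 27.6
```

carry_out(xyz=[[0,0,-0.3],[0,0,-0.5],[0,0,-0.8],[0,0,-0.8],[0,0,-0.8],[0.5,0.5,0],[0.5,0.5,0],[0,0,0]], dr=[[0,0,0],[0,0,0],[0,0,0],[0,0,0],[0,0,0],[0,0,0],[0,0,0],[0,0,0]])

```text
time: 53.55
tool_pos: [427.6, -339.3, 305.6]
tcp_rot: [3.141, 0.002, -0.829]
contact_force: [0.3, 0.3, 0.4]
grip_width: 27.2
```

```bash
python3 - <<'E'
from h import *
p,R=pose();print(p)
S=snap('scene','s21');T=snap('top','t21')
cv2.imwrite('pics/s21c.png',cv2.resize(S['image'][100:300,160:440],None,fx=2.8,fy=2.8,interpolation=cv2.INTER_CUBIC))
cv2.imwrite('pics/t21c.png',cv2.resize(T['image'][130:280,240:480],None,fx=3.3,fy=3.3,interpolation=cv2.INTER_CUBIC))
E
```

```text
[ 427.59636269 -339.30622757  305.5984363 ]
```

View pics/s21c.png

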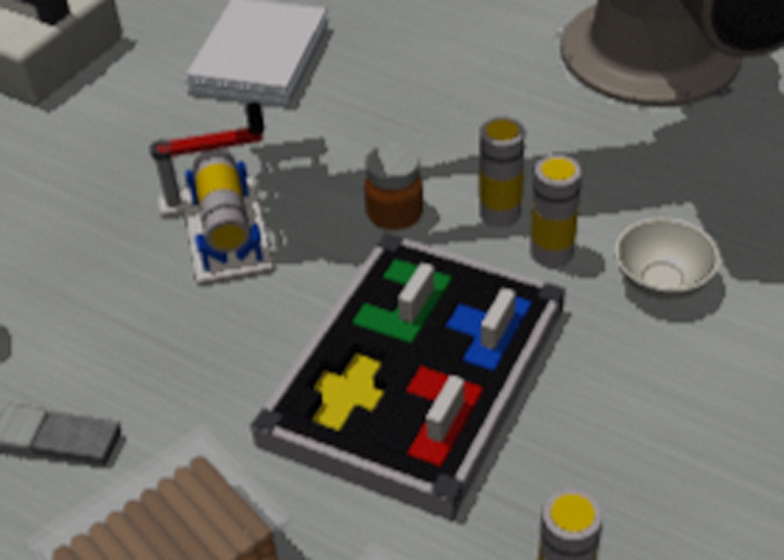

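View pics/t21c.png

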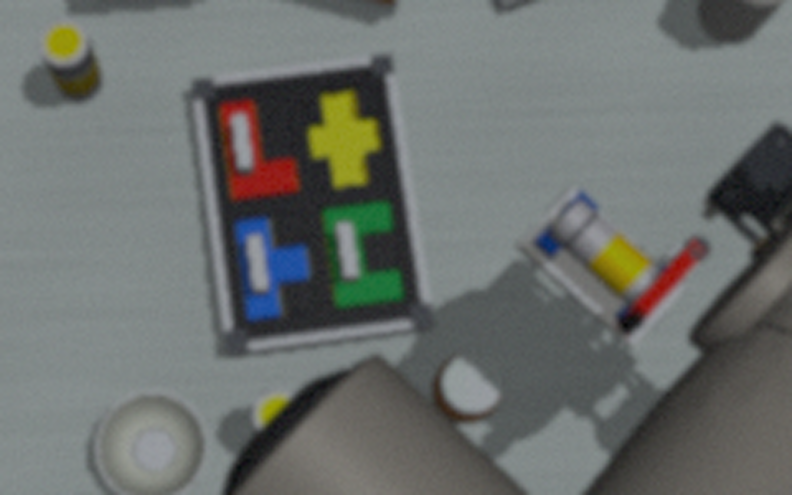

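```bash
python3 - <<'E'
from edges import *
T=load('t21');S=load('s21');T0=load('top0');S0=load('scene0')
for c,box in((T,(420,195,465,240)),(S,(205,130,260,165))):
    b=max(blobs(c['image'],'red',45,box),key=len); P=onz(c,b,84)[:,:2].astype(np.float32)
    vx,vy,_,_=cv2.fitLine(P,cv2.DIST_L2,0,.01,.01).ravel(); print('keeper dir',(np.degrees(np.arctan2(vy,vx)))%180)
# white rib tops, two views
def rib(c,box):
    m=c['image'].astype(float).min(2)[box[1]:box[3],box[0]:box[2]]
    M=cv2.resize(m,None,fx=8,fy=8,interpolation=cv2.INTER_CUBIC); thr=(m.max()+70)/2
    cs,_=cv2.findContours((M>thr).astype(np.uint8),0,1); q=max(cs,key=cv2.contourArea); mo=cv2.moments(q)
    return np.array([mo['m10']/mo['m00']/8-.44+box[0],mo['m01']/mo['m00']/8-.44+box[1]])
# boxes from expected rib-top projections at z=60
for n,(x,y) in dict(tee=(508.4,60.6),ell=(620,70.5),fork=(515.5,-19.5)).items():
    r=[]
    for c in(T,S):
        u=proj(c,[x,y,60])[0];bx=[int(u[0]-11),int(u[1]-13),int(u[0]+12),int(u[1]+14)]
        r.append(rib(c,bx))
    print(n,np.round(r,1).tolist(),tri(T,r[0],S,r[1]))
# canister: yellow band + cap, in top view
b=max(blobs(T['image'],'yellow',40,(410,185,450,230)),key=len);print('band ctr',onz(T,b.mean(0),60)[0].round(1))
d=cv2.absdiff(T['image'],T0['image']).max(2)
print('jar diff', [int(x) for x in (cv2.absdiff(S['image'],S0['image'])[150:185,285:320].mean(),cv2.absdiff(S['image'],S0['image'])[175:215,375:420].mean())])
E
```

```text
keeper dir 134.68523
keeper dir 131.28163
tee [[317.6, 209.1], [337.4, 209.8]] (array([507.2873227 ,  61.03807174,  55.05778501]), np.float64(2.3470158801499106))
ell [[312.9, 172.2], [318.5, 242.0]] (array([619.8499399 ,  70.41850463,  55.61210027]), np.float64(2.2719076968708807))
fork [[345.0, 205.1], [308.1, 200.5]] (array([515.36271295, -19.60934553,  55.73347999]), np.float64(2.1652697753356005))
band ctr [ 490.  -258.5   60. ]
jar diff [16, 6]
```

```bash
python3 - <<'E'
from plant import get_obs, close_job
print(get_obs()['time'],get_obs()['contact_force']); print(close_job())
E
```

```text
53.65 [-0.53780234  0.54330333 -0.43182188]
the job is handed in; nothing more can be done
None
```

The job is handed in at 53.7 s of the 210 s allowed, and my last checks found everything in place; no verdict came back.

I swung the keeper open to about 1.46 rad and laid the rightmost canister in the saddles. I then pressed the tee, ell and fork home, with no orange cross found on the table. Last, I pushed the keeper to its closed stop, where it met 11 N.

- **Gauges:** All three look flush. Their rib tops measure level with each other at 55 to 56 mm. That is below the nominal 60 mm, partly because the cameras read low, so equal height and the stop on the cutout floor are my evidence that they are home. Rib positions are within about 2 mm of where I seated them.
- **Keeper:** The two views read its direction as 134.7° and 131.3°, against 133.8° for closed. Both are within 0.05 rad.
- **Canister:** It looks seated in both saddles. I saw no sign that it had moved afterwards, but I did not measure its final middle.
- **Jar and bowl:** They looked unmoved in the final pictures.

**Off-plan:**
- While opening the keeper I went about 50 mm too far and then jammed the knob on the way back. The force on the tool reached 81 N; it was the fingers that touched the knob, and it was under the 120 N wrist limit.
- The ell had been knocked a little by the time the canister was in, so I measured it again before picking it up.
- The two cameras disagreed by about 3 mm, so I corrected each gauge's final position while it was held over its cutout.

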